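# Punch the hallmark into a watch case back

## Robot

A 6-joint arm with a two-finger parallel gripper is mounted at the origin on the work surface. World frame = base frame: x ahead of the robot, y to its left, z up, the work surface at z = 0. Lengths are in m, angles in degrees, forces in N, time in s.
With the tool pointing down it reaches from about 0.375 to 0.9 m from the base axis. Payload 3.1 kg.
Tool frame: the origin (TCP) lies midway between the tips of the shut fingers; the grasp point (between the pads) lies bot.hold_point_z behind it (bot.hold_point_z is the distance from the TCP to the grasp point, in m); z points along the fingers, y is the direction in which the jaws open and shut (so a half turn about z gives the same grasp; the last joint's range is limited). The gripper opens to 87 mm and grips with 3 to 60 N. Pads are 19 mm wide; open, the fingers measure 117 mm over their backs; the gripper's body (75 mm by 190 mm) begins 51 mm behind the grasp point.
Start: joints at [-10.227, 30.224, 82.088, -0, 67.689, -10.227], TCP at [0.625, 0, 0.223] pointing down, gripper open.
Joint ranges: [-176.69, 176.69], [-43.24, 126.21], [12.49, 139.97], [-82, 262], [0, 151.66], [-163.58, 163.58]. Speed limits (degrees/s): [159.86, 159.86, 180, 180, 180, 180].

## Interface

Orientations are given as a 3x3 rotation matrix whose columns are the frame's x, y, z axes.
In Python, from rig import bot, vision, hand_in gives the robot as it stands. The module is installed in compiled form; this text tells all that it offers.
- The arm moves only by the shell command python3 -m handwheel 'ROWS'. ROWS is JSON, a list of rows, each an object of numbers: "hand": the gripper's target within -1 to 1 (fully open at 1, half-way at 0, shut at -1); "dx", "dy", "dz": the shift along the world's x, y, z in cm; "wx", "wy", "wz": the turn, a rotation vector about the world's x, y, z in rad. In form: [{"hand": .., "dx": .., "dy": .., "dz": .., "wx": .., "wy": .., "wz": ..}, ...]. A call has 1 to 10 rows; each row shifts and turns the commanded pose from where the row before left it; what a row does not reach is not made up. A row lasts 1/10 s, in which the tool goes at most 50 mm and 8.59 degrees, less where a joint would pass 70% of its speed; a pose out of reach is approached as far as the arm can. A call with a gripper value outside its range is refused whole. The fingers move at their own pace and stop on an object; the grip force is fixed at half the most. Time passes only in rows, so rows that do not move let the fingers close. It gives the time, the measured TCP pose, the force and the opening at its end, in the units of the state.
- bot.read_state(): the state, without advancing time (a new reading comes with each control period).
- vision.capture(name): name is "scene" or "side" or "wrist"; returns (picture, depth): 420x560x3 uint8, red, green, blue; 420x560 float32, m along the optical axis (not along the pixel's ray), 0 where there is no reading.
- vision.get_calibration(name): a dict with "fx", "fy", "cx", "cy" (pixels), "k1" (the pictures are not rectified: a ray, as slopes to the right and down, at radius r is drawn at 1 + k1 r^2 times it, then the intrinsics apply), "rvec" (rotation vector, rad) and "tvec" (3), from world to camera coordinates, as OpenCV has them. Camera axes: x right, y down, z forward; pixel columns grow to the right and rows downward; lengths in m; the calibration is good to about 2 mm. A picture is of the moment at which its call begins: read the wrist's pose just before it. get_calibration takes no time and is no camera call; for the wrist camera it gives the pose at the moment of the call.
- hand_in(): hands the job in, once; it reports no verdict.
The state is a dict: "time_s": time; "joint_positions": joint angles; "qvel": joint speeds; "tau": joint torques, N m; "position": TCP position; "tcp_rot": TCP orientation; "force": force on the tool from outside, world axes, zero at the start; "moment": the same for the moment, N m; "opening": opening from 0.0 (shut) to 1.0 (fully open).
Only numpy, scipy, OpenCV 4.12 (cv2) and the standard library are available. Lean on these libraries where they do the work, as an engineer would, in place of code of your own. Each camera call takes 0.05 s, during which the arm holds its last target.

## Task

Take the red-collared marking punch out of its stand and press its foot squarely inside the black ring on the brass blank, with a steady push of about 12 newtons (never more than 20) for a full second, without sliding it out of the ring. Lift it straight up, a good three centimetres clear of the anvil, then lower it, without dropping it, back upright into the empty hole of the stand with its collar resting on the wood, and let go. Touch the anvil and blank with nothing but the punch, and leave the blue punch and everything else on the bench where it is.

Things in the scene. Friction and masses are not known exactly. Their poses are not given: they have to be found in the camera images.
- punch: Marking punch with RED collar and cap, 101 mm long, 110 to 180 g, upright in one hole of the stand, foot 5 mm above the bench. Origin: centre of its foot; z up the punch, x and y square to the grip's flats. Foot 8 mm diameter to z = 10 mm; shank 12 mm to 45; red collar 30 mm diameter, z = 45 to 51 (rests on the wood); square aluminium grip 20 x 20 mm, z = 51 to 98; red cap to 101.
- foot (a point): Centre of the punch's flat foot, the face that presses (same point as the origin of punch).
- punch_blue: A second punch of the same shape and size with a BLUE collar and cap, in the other hole of the stand. Not to be moved. Origin at its foot.
- stand: Brown wooden block 70 x 150 x 50 mm (x, y, z), fixed to the bench; origin at the centre of its underside. Two vertical through holes 17 mm in diameter on its y axis, 40 mm either side of the middle. It turns up on either side of the robot.
- hole_a (a point): Centre of the mouth of the stand's hole at y = -40 mm, on the top face (50 mm above the bench).
- hole_b (a point): Centre of the mouth of the stand's hole at y = +40 mm, on the top face.
- anvil: Cushioned anvil, fixed: dark base 100 x 100 x 16 mm, bright height ring, dark round table 68 mm in diameter with a brass blank 56 mm in diameter on it. Origin: centre of the base's underside. The blank's top lies 37 to 55 mm above the bench, set by hand, different each time and not reported. The table is sprung: it yields straight down about 1 mm per 3 N, at most 12 mm.
- mark (a point): Middle of the black ring (14 mm inside, 17 mm outside diameter, black dot in the middle) printed on the brass blank, 10 mm from the anvil's middle along the anvil's x. Only its horizontal place is true: the point itself stays 46 mm above the bench, whatever the height of the blank.
- movement_tray: White open tray 70 x 70 x 20 mm with a brass watch movement in it, loose bystander; origin under its centre.
- jar: Glass jar with a green lid, 48 mm diameter, 55 mm tall, loose bystander; origin under its centre.
- loupe: Black eyeglass (loupe), 36 mm diameter, 34 mm tall, loose bystander; origin under its centre.
- screwdriver: Screwdriver 140 mm long lying on the bench to the robot's right, loose bystander.
- watch_case: Brass pocket-watch case with white dial, 48 mm diameter, 12 mm thick, loose bystander; origin under its centre.
There are look-alikes about, which are no part of the job. What is shaped like the punch but purple is not meant.

How it is judged (in metres and radians):
On the way, in this order (a step that is already met when the one before it is completed fails the run):
1. the red punch has been lifted out of the stand (z of foot in the frame of stand above 0.055 m), for 0.1 s.
2. the punch presses the blank within 3.5 mm of the middle of the ring, upright within 4 degrees, with 9 to 16 N for 0.7 s without a break (contact force between punch and anvil between 9 and 16 N and horizontal distance between foot and mark below 0.0035 m and angle between punch's own z axis and vertical below 0.07 rad), for 0.7 s.
3. the punch has been lifted straight up: its foot at least 58 mm above the bench and still within 15 mm of the ring's middle (z of foot in the frame of anvil above 0.058 m and horizontal distance between foot and mark below 0.015 m and contact force between punch and anvil below 0.5 N).
At the end, for the whole second after the job is handed in: The red punch stands released and at rest in the empty hole of the stand: its foot within 6 mm of the hole's axis and less than 8 mm above the bench (collar on the wood), upright within 4 degrees ((horizontal distance between foot and hole_a below 0.006 m or horizontal distance between foot and hole_b below 0.006 m) and z of foot in the frame of stand below 0.008 m and angle between punch's own z axis and vertical below 0.07 rad and linear speed of punch below 0.02 m/s and contact force between punch and the fingers below 0.2 N); the robot touches nothing.
It fails at once if the punch presses the anvil or blank with more than 22 N (contact force between punch and anvil above 22 N).
It fails at once if the punch bears on the anvil or blank with its foot's middle more than 4.5 mm from the middle of the ring (over 1.5 N), or is pressed more than 7 degrees crooked (over 5 N) ((contact force between punch and anvil above 1.5 N and horizontal distance between foot and mark above 0.0045 m) or (contact force between punch and anvil above 5 N and angle between punch's own z axis and vertical above 0.12 rad)).
It fails at once if the punch is dropped: it falls free of the fingers faster than 0.4 m/s (contact force between punch and the fingers below 0.2 N and linear speed of punch above 0.4 m/s).
It fails at once if the gripper or arm bears on the anvil or blank (over 2 N) (contact force between any of the fingers, the arm and anvil above 2 N).
It fails at once if the blue punch is moved more than 12 mm or tipped, or another loose thing is moved more than 20 mm (distance of punch_blue from where it was at the start of the episode above 0.012 m or angle between punch_blue's own z axis and vertical above 0.3 rad or distance of any of movement_tray, jar, loupe, screwdriver, watch_case from where it was at the start of the episode above 0.02 m).
It also fails if it takes over 64 s, if anything falls off the work surface, if the arm or the gripper's body presses on something with over 40 N, if the wrist force passes 120 N, or if a joint passes its speed limit or range.

## Working session

There is one attempt and no reset: what is moved stays moved. The work goes in short steps, Python scripts to look and compute and a shell command to move; the robot and the scene stay as the last step left them, time stands still between calls to the robot, and variables do not carry over. Pictures are saved under pics/ and viewed, and the job is handed in when it is done.

```bash
mkdir -p pics; python3 - <<'E'
from rig import bot, vision
import cv2
s=bot.read_state(); print(s['time_s'],s['position'],s['force'],s['opening'],bot.hold_point_z)
for n in ['scene','side','wrist']:
    p,d=vision.capture(n); cv2.imwrite(f'pics/{n}0.png',p[:,:,::-1]); 
    import numpy as np; np.save(f'pics/{n}0d.npy',d)
    c=vision.get_calibration(n); print(n,c)
E
ls
```

```text
0.0 [6.24260230e-01 1.74874786e-04 2.21578681e-01] [ 0.65809101 -0.04796465 -0.08719808] 0.9977118107348042 0.0187
scene {'fx': 429.17087291892756, 'fy': 429.17087291892756, 'cx': 276.22116601814264, 'cy': 212.86864165363568, 'k1': -0.13954422190661409, 'rvec': array([ 2.0514721 ,  0.90992048, -0.47200795]), 'tvec': array([-0.39362809, -0.23681875,  1.38133807])}
side {'fx': 488.0616363931024, 'fy': 488.0616363931024, 'cx': 287.40420626093254, 'cy': 205.72157726013495, 'k1': -0.061627454301858356, 'rvec': array([ 0.75666513, -2.33812665,  1.35858592]), 'tvec': array([0.50223045, 0.20967529, 0.97126689])}
wrist {'fx': 335.7950100893476, 'fy': 335.7950100893476, 'cx': 276.93486106104604, 'cy': 211.450093951928, 'k1': -0.047358424370838585, 'rvec': array([-2.83180855e+00, -6.94092310e-04,  3.29686561e-03]), 'tvec': array([-0.62452875, -0.03694073,  0.39329669])}
pics
```

View pics/scene0.png

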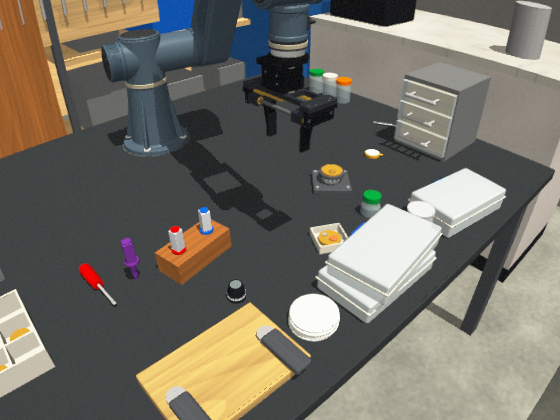

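View pics/side0.png

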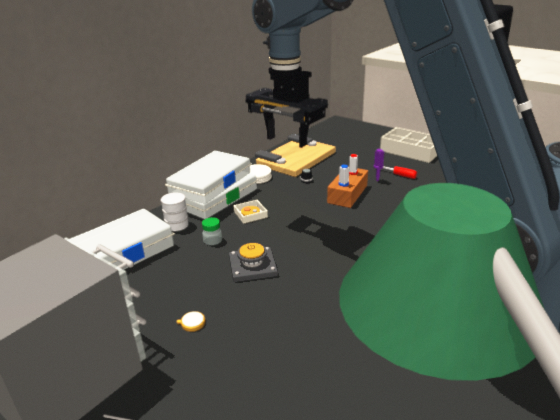

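View pics/wrist0.png

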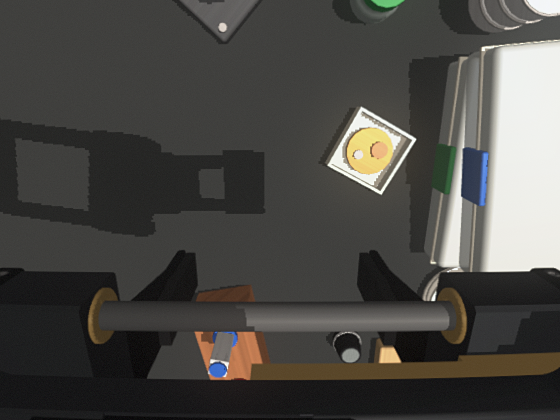

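The scene view shows these things that could be taken for the red punch:
- Red-capped punch in the stand at (177,232).
- Blue punch in the stand at (205,212).
- Purple look-alike at (130,252).
- Red screwdriver handle at (92,275).

By the description it is the one at (177,232). In the side view the same punch is at (354,160), the anvil at (252,258), the tray at (250,211) and the jar at (211,232). I'll check the choice in a close crop and triangulate.

```bash
cat > h.py <<'E'
import numpy as np, cv2
from rig import bot, vision
def cal(n):
    c=vision.get_calibration(n); K=np.array([[c['fx'],0,c['cx']],[0,c['fy'],c['cy']],[0,0,1]])
    return K,np.array([c['k1'],0,0,0,0.]),cv2.Rodrigues(c['rvec'])[0],np.array(c['tvec']).reshape(3)
def ray(C,uv):
    K,D,R,t=C
    x=cv2.undistortPoints(np.array([[uv]],float),K,D,None,None)[0,0]
    d=R.T@np.array([x[0],x[1],1]); return -R.T@t,d
def plane(C,uv,z):
    o,d=ray(C,uv); return o+d*(z-o[2])/d[2]
def tri(obs):
    A=np.zeros((3,3));b=np.zeros(3)
    L=[]
    for C,uv in obs:
        o,d=ray(C,uv); d=d/np.linalg.norm(d); P=np.eye(3)-np.outer(d,d); A+=P;b+=P@o; L.append((o,P))
    X=np.linalg.solve(A,b); return X,[float(np.linalg.norm(P@(X-o))*1e3) for o,P in L]
def proj(C,X):
    K,D,R,t=C
    return cv2.projectPoints(np.atleast_2d(np.array(X,float)),cv2.Rodrigues(R)[0],t,K,D)[0][:,0]
E
python3 - <<'E'
import cv2,numpy as np
a=cv2.imread('pics/scene0.png')[190:290,110:250]; b=cv2.imread('pics/side0.png')[130:290,200:400]
a=cv2.resize(a,(560,400),interpolation=cv2.INTER_CUBIC);b=cv2.resize(b,(800,640),interpolation=cv2.INTER_CUBIC)[:600]
cv2.imwrite('pics/c1.png',a);cv2.imwrite('pics/c2.png',b)
E
```

```text
(no output)
```

View pics/c1.png

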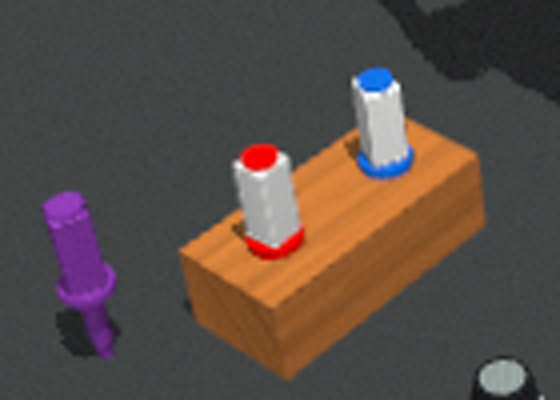

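View pics/c2.png

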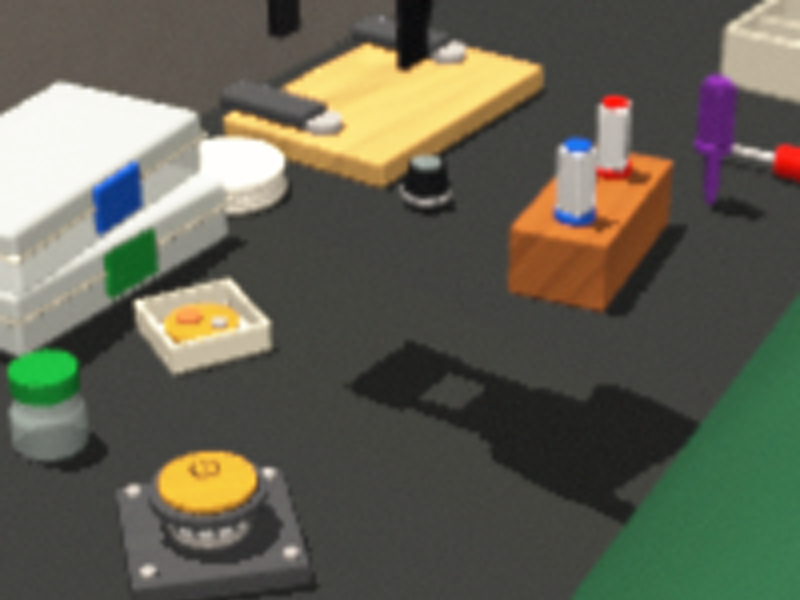

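The crops confirm it: the red-capped punch sits in the stand's near-left hole, the blue one is in the other, and the purple one stands loose on the bench. In the side view the mark ring is near (251,247).

```bash
python3 - <<'E'
from h import *
ims={n:cv2.imread(f'pics/{n}0.png') for n in['scene','side']}
def blobs(im,col,box):
    h=cv2.cvtColor(im,cv2.COLOR_BGR2HSV)
    r={'red':lambda:((h[...,0]<6)|(h[...,0]>174))&(h[...,1]>190)&(h[...,2]>120),'blue':lambda:(abs(h[...,0].astype(int)-107)<12)&(h[...,1]>170)&(h[...,2]>90),
     'brass':lambda:(abs(h[...,0].astype(int)-20)<8)&(h[...,1]>150)&(h[...,2]>120)}[col]().astype(np.uint8)
    m=np.zeros_like(r);x0,y0,x1,y1=box;m[y0:y1,x0:x1]=r[y0:y1,x0:x1]
    n,l,st,c=cv2.connectedComponentsWithStats(m)
    return [(st[i].tolist(),c[i].round(2).tolist()) for i in range(1,n) if st[i][4]>8]
S,D=cal('scene'),cal('side')
B={}
for col,bs,bd in [('red',(160,215,195,260),(340,145,370,180)),('blue',(195,200,220,240),(330,160,360,195)),('brass',(315,160,350,185),(235,240,270,265))]:
    B[col]=(blobs(ims['scene'],col,bs),blobs(ims['side'],col,bd)); print(col,B[col])
    X,e=tri([(S,B[col][0][0][1]),(D,B[col][1][0][1])]); print('  top blob tri',X.round(4),e)
E
```

```text
red ([([171, 226, 8, 6, 44], [174.48, 228.61]), ([171, 247, 15, 8, 50], [178.52, 251.46])], [([351, 154, 5, 3, 13], [353.0, 154.85]), ([350, 171, 8, 4, 16], [353.94, 173.06])])
  top blob tri [ 0.5769 -0.2556  0.1061] [0.03261152141245261, 0.032611521412297284]
blue ([([200, 207, 8, 6, 41], [203.41, 209.46]), ([200, 227, 13, 7, 37], [206.19, 231.24])], [([342, 165, 6, 3, 13], [344.23, 165.69]), ([339, 183, 9, 3, 11], [343.18, 184.36])])
  top blob tri [ 0.5603 -0.1769  0.1056] [0.8629692915567172, 0.8629692915567159]
brass ([([321, 164, 21, 12, 199], [331.4, 169.63])], [([240, 243, 24, 16, 307], [251.37, 250.11])])
  top blob tri [0.5655 0.2164 0.0459] [0.8538458461842003, 0.8538458461841719]
```

```bash
python3 - <<'E'
from h import *
s=bot.read_state(); R=np.array(s['tcp_rot']); p=np.array(s['position']); print(R.round(3),p.round(4),s['time_s'])
W=cal('wrist'); o=-W[2].T@W[3]; print('cam',o.round(4),'in tool',(R.T@(o-p)).round(4),'axis',W[2][2].round(3))
# where must cam be so the red cap at z .106 sits at pixel (277,190)
_,d=ray(W,(277,200)); print(d.round(3))
for z in (0.106,): 
  for h in (0.25,0.3): print(h, (np.array([.5769,-.2556])-d[:2]/d[2]*(z-h)).round(4),'tcp z',h-(o-p)[2])
E
```

```text
[[ 0.     1.    -0.002]
 [ 1.    -0.     0.   ]
 [ 0.    -0.002 -1.   ]] [6.244e-01 1.000e-04 2.218e-01] 0.15
cam [0.6254 0.0848 0.3844] in tool [ 0.0847  0.0007 -0.1625] axis [-0.002 -0.305 -0.952]
[-0.002 -0.272 -0.963]
0.25 [ 0.5772 -0.2149] tcp z 0.08742961590432088
0.3 [ 0.5773 -0.2007] tcp z 0.13742961590432087
```

```bash
python3 -m handwheel '[{"hand":1,"dx":-0.7,"dy":-4,"dz":0,"wx":0,"wy":0,"wz":0.03},{"hand":1,"dx":-0.7,"dy":-4,"dz":0,"wx":0,"wy":0,"wz":0.03},{"hand":1,"dx":-0.7,"dy":-4,"dz":0,"wx":0,"wy":0,"wz":0.03},{"hand":1,"dx":-0.7,"dy":-4,"dz":0,"wx":0,"wy":0,"wz":0.03},{"hand":1,"dx":-0.7,"dy":-4,"dz":0,"wx":0,"wy":0,"wz":0.03},{"hand":1,"dx":-0.7,"dy":-3,"dz":0,"wx":0,"wy":0,"wz":0.03},{"hand":1,"dx":-0.5,"dy":-3,"dz":0,"wx":0,"wy":0,"wz":0.03},{"hand":1,"dx":0,"dy":0,"dz":0,"wx":0,"wy":0,"wz":0},{"hand":1,"dx":0,"dy":0,"dz":0,"wx":0,"wy":0,"wz":0},{"hand":1,"dx":0,"dy":0,"dz":0,"wx":0,"wy":0,"wz":0}]'
cat > look.py <<'E'
import sys,pickle
from h import *
tag=sys.argv[1]; n=sys.argv[2] if len(sys.argv)>2 else 'wrist'
s=bot.read_state(); C=cal(n); p,d=vision.capture(n)
cv2.imwrite(f'pics/{tag}.png',p[:,:,::-1]); pickle.dump((C,d,s),open(f'pics/{tag}.pkl','wb'))
print(s['time_s'],np.round(s['position'],4),np.round(s['force'],2),s['opening'])
E
python3 look.py w1
```

```text
time_s: 1.15
position: [0.5778, -0.2588, 0.2222]
tcp_rot: [[-0.209, 0.978, -0.001], [0.978, 0.209, 0.001], [0.001, -0.001, -1.0]]
force: [0.9, -0.6, -0.6]
opening: 1.001
1.15 [ 0.5778 -0.2588  0.2222] [ 0.93 -0.62 -0.61] 1.0005861764200872
```

View pics/w1.png

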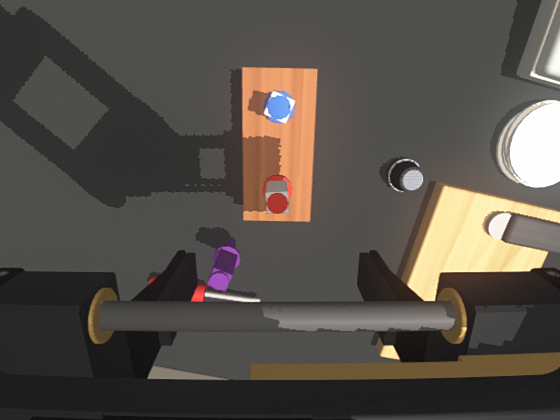

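```bash
python3 - <<'E'
from h import *
a=cv2.imread('pics/w1.png')[55:305,180:330]
cv2.imwrite('pics/w1c.png',cv2.resize(a,(360,600),interpolation=cv2.INTER_CUBIC))
E
```

```text
(no output)
```

View pics/w1c.png

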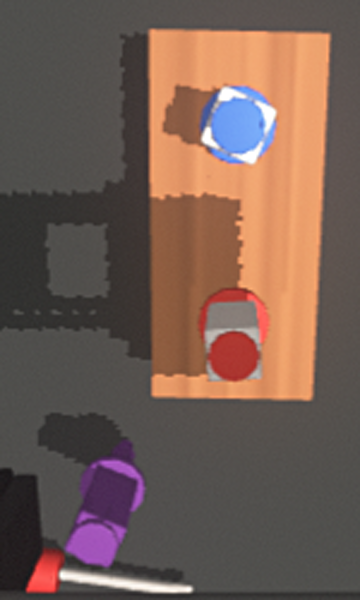

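```bash
python3 -m handwheel '[{"hand":1,"dx":0.9,"dy":-4,"dz":0,"wx":0,"wy":0,"wz":0},{"hand":1,"dx":0,"dy":0,"dz":0,"wx":0,"wy":0,"wz":0},{"hand":1,"dx":0,"dy":0,"dz":0,"wx":0,"wy":0,"wz":0},{"hand":1,"dx":0,"dy":0,"dz":0,"wx":0,"wy":0,"wz":0}]'
python3 look.py w2; python3 - <<'E'
import cv2
a=cv2.imread('pics/w2.png')[0:250,180:330]
cv2.imwrite('pics/w2c.png',cv2.resize(a,(360,600),interpolation=cv2.INTER_CUBIC))
E
```

```text
time_s: 1.6
position: [0.5868, -0.2983, 0.2223]
tcp_rot: [[-0.21, 0.978, -0.001], [0.978, 0.21, 0.001], [0.001, -0.001, -1.0]]
force: [0.1, -0.6, 0.3]
opening: 1.004
1.6 [ 0.5868 -0.2983  0.2223] [ 0.12 -0.61  0.31] 1.0036096114790245
```

View pics/w2c.png

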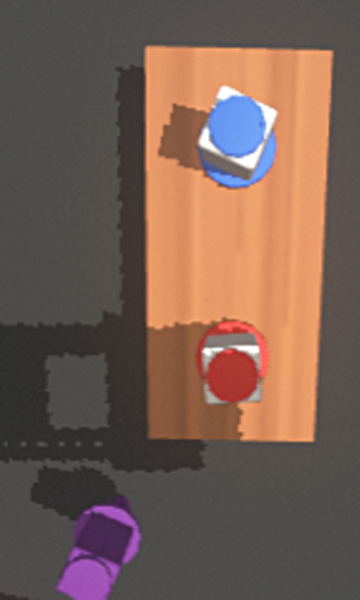

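The crops show the red grip's flats turned about 3° counter-clockwise from the jaw axis. The red cap is near (277,203) in w1 and (277,155) in w2, and the purple punch is to the left of the stand.

```bash
cat > seg.py <<'E'
from h import *
import pickle
def load(t): 
    C,d,s=pickle.load(open(f'pics/{t}.pkl','rb')); return cv2.imread(f'pics/{t}.png'),C,d,s
def mask(im,h0,h1,s0,v0,box,v1=256):
    h=cv2.cvtColor(im,cv2.COLOR_BGR2HSV).astype(int); H=h[...,0]
    m=((H>=h0)&(H<=h1)) if h0<=h1 else ((H>=h0)|(H<=h1))
    m=m&(h[...,1]>=s0)&(h[...,2]>=v0)&(h[...,2]<v1)
    r=np.zeros(m.shape,np.uint8);x0,y0,x1,y1=box;r[y0:y1,x0:x1]=m[y0:y1,x0:x1]; return r
def comps(m,amin=20):
    n,l,st,c=cv2.connectedComponentsWithStats(m)
    return [(st[i].tolist(),c[i].round(2).tolist()) for i in range(1,n) if st[i][4]>=amin]
E
python3 - <<'E'
from seg import *
L={t:load(t) for t in('w1','w2')}
bx={'w1':(255,170,300,222),'w2':(255,125,300,180)}
bb={'w1':(255,85,300,130),'w2':(255,30,300,85)}
for nm,b,hh in(('red',bx,(174,6)),('blue',bb,(98,118))):
    o=[]
    for t in L:
        c=comps(mask(L[t][0],*hh,120,70,b[t])); print(nm,t,c)
# cap/hue split: fit ellipse by grayscale
for t in L:
    im,C,d,s=L[t]; print(t,d[int(203 if t=='w1' else 155),277])
E
```

```text
red w1 [([263, 175, 29, 23, 196], [277.92, 183.04]), ([266, 193, 22, 21, 340], [276.87, 203.03])]
red w2 [([262, 134, 30, 34, 565], [276.67, 151.63])]
blue w1 [([278, 91, 13, 7, 25], [283.88, 93.24]), ([264, 95, 6, 13, 22], [266.14, 101.05]), ([268, 96, 22, 23, 388], [278.79, 107.0]), ([268, 117, 13, 6, 27], [273.48, 120.0])]
blue w2 [([267, 40, 23, 25, 449], [278.35, 52.16]), ([265, 56, 30, 22, 148], [281.71, 70.16])]
w1 0.2898235
w2 0.27810454
```

```bash
python3 - <<'E'
from seg import *
L={t:load(t) for t in('w1','w2')}
bx={'w1':(255,170,300,222),'w2':(255,125,300,180)}; bb={'w1':(255,85,300,130),'w2':(255,30,300,85)}
def dmask(t,b,hh,lo,hi):
    im,C,d,s=L[t]; m=mask(im,*hh,120,70,b[t]); 
    v,u=np.nonzero(m); K,D,R,tt=C
    for i,j in zip(v,u):
        o,r=ray(C,(float(j),float(i))); z=(o+r*d[i,j])[2]
        if not lo<z<hi: m[i,j]=0
    return m
for nm,b,hh in(('red',bx,(174,6)),('blue',bb,(98,118))):
    for part,lo,hi in(('cap',.09,.12),):
        o=[]
        for t in L:
            m=dmask(t,b,hh,lo,hi); c=max(comps(m),key=lambda q:q[0][4]); 
            (cx,cy),r=cv2.minEnclosingCircle(cv2.findNonZero((m)))
            print(nm,t,c,(round(cx,1),round(cy,1),round(r,1))); o.append((L[t][1],c[1]))
        X,e=tri(o); print(nm,part,X.round(4),np.round(e,2),[plane(C,uv,.106).round(4)[:2] for C,uv in o])
# stand top edges: brown mask, height .05
for t in L:
    im=L[t][0]; m=mask(im,5,20,100,50,(225,20,335,240)); c=max(cv2.findContours(m,0,1)[0],key=cv2.contourArea)
    q=cv2.approxPolyDP(cv2.convexHull(c),6,True)[:,0]; P=np.array([plane(L[t][1],tuple(map(float,p)),.05) for p in q])
    print(t,q.tolist(),P.round(4).tolist(),P.mean(0))
# purple via planes
print(plane(L['w1'][1],(221,276),.1),plane(L['w1'][1],(232,242),0))
E
```

```text
red w1 ([266, 193, 22, 21, 340], [276.87, 203.03]) (273.8, 200.8, 13.9)
red w2 ([264, 145, 24, 23, 377], [276.14, 156.21]) (273.9, 153.9, 14.0)
red cap [ 0.5776 -0.2559  0.1051] [0.07 0.07] [array([ 0.5777, -0.2557]), array([ 0.5776, -0.2558])]
blue w1 ([268, 96, 22, 23, 386], [278.81, 107.03]) (278.8, 107.0, 11.2)
blue w2 ([267, 40, 23, 25, 446], [278.34, 52.17]) (278.2, 52.1, 12.3)
blue cap [ 0.5625 -0.1775  0.1058] [0. 0.] [array([ 0.5625, -0.1775]), array([ 0.5625, -0.1775])]
w1 [[242, 67], [317, 69], [309, 221], [243, 219]] [[0.5218, -0.1498, 0.05], [0.5903, -0.1369, 0.05], [0.6183, -0.2839, 0.05], [0.5497, -0.2963, 0.05]] [ 0.57005173 -0.21669563  0.05      ]
w2 [[318, 21], [310, 183], [242, 182], [240, 20]] [[0.5904, -0.1367, 0.05], [0.6185, -0.2833, 0.05], [0.5505, -0.2969, 0.05], [0.5216, -0.1506, 0.05]] [ 0.57025887 -0.21685731  0.05      ]
[ 0.54112271 -0.33922611  0.1       ] [ 0.54003814 -0.34679181  0.        ]
```

```bash
python3 -m handwheel '[{"hand":1,"dx":-0.91,"dy":4.25,"dz":0,"wx":0,"wy":0,"wz":0.04},{"hand":1,"dx":0,"dy":0,"dz":-2,"wx":0,"wy":0,"wz":0},{"hand":1,"dx":0,"dy":0,"dz":-4,"wx":0,"wy":0,"wz":0},{"hand":1,"dx":0,"dy":0,"dz":-3,"wx":0,"wy":0,"wz":0},{"hand":1,"dx":0,"dy":0,"dz":-1,"wx":0,"wy":0,"wz":0},{"hand":1,"dx":0,"dy":0,"dz":0,"wx":0,"wy":0,"wz":0},{"hand":1,"dx":0,"dy":0,"dz":0,"wx":0,"wy":0,"wz":0}]'
python3 look.py w3; python3 look.py s3 scene
```

```text
time_s: 2.35
position: [0.5788, -0.2577, 0.1238]
tcp_rot: [[-0.248, 0.969, 0.002], [0.969, 0.248, -0.001], [-0.002, 0.001, -1.0]]
force: [0.2, -0.6, 0.5]
opening: 1.001
2.35 [ 0.5788 -0.2577  0.1238] [ 0.2  -0.6   0.48] 1.000624051897108
2.4 [ 0.5791 -0.258   0.1243] [ 0.12  0.35 -0.67] 1.0001214145119024
```

View pics/w3.png

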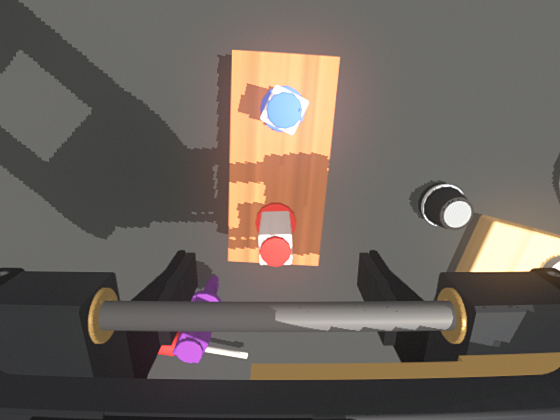

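View pics/s3.png

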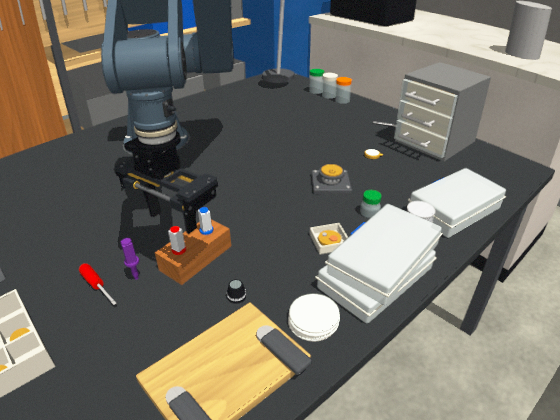

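The wrist view shows the red cap at (275,250), centred between the jaws at columns 190 and 365. The purple punch lies clear behind the left finger. Scene view agrees.

```bash
python3 - <<'E'
from seg import *
im,C,d,s=load('w3')
c=comps(mask(im,174,6,120,70,(255,233,300,270))); print(c)
X=plane(C,max(c,key=lambda q:q[0][4])[1],.106); print(X, np.array(s['position']))
R=np.array(s['tcp_rot']); print('in tool mm',(R.T@(X-np.array(s['position']))*1e3).round(1))
# yaw of grip: white top corners
a=im[200:280,245:310]; cv2.imwrite('pics/w3c.png',cv2.resize(a,None,fx=7,fy=7,interpolation=cv2.INTER_CUBIC))
E
```

```text
[([259, 236, 33, 31, 717], [274.92, 251.13])]
[ 0.57775122 -0.25557     0.106     ] [ 0.57878096 -0.25769526  0.12376535]
in tool mm [ 2.3 -0.5 17.8]
```

View pics/w3c.png

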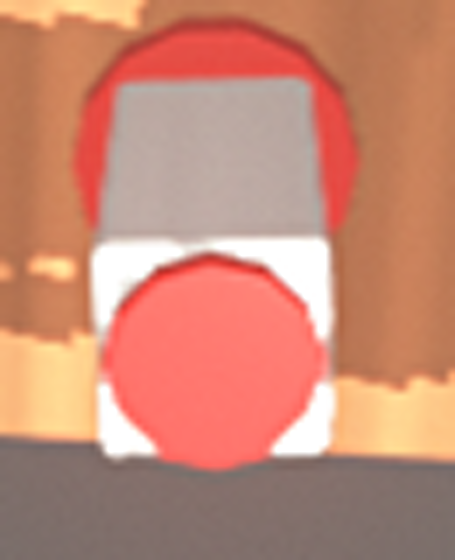

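Flats are now square to the jaws. I'll descend and close.

```bash
python3 -m handwheel '[{"hand":1,"dx":-0.07,"dy":0.22,"dz":-2,"wx":0,"wy":0,"wz":0},{"hand":1,"dx":0,"dy":0,"dz":-2,"wx":0,"wy":0,"wz":0},{"hand":1,"dx":0,"dy":0,"dz":-1.5,"wx":0,"wy":0,"wz":0},{"hand":1,"dx":0,"dy":0,"dz":-0.5,"wx":0,"wy":0,"wz":0},{"hand":1,"dx":0,"dy":0,"dz":0,"wx":0,"wy":0,"wz":0},{"hand":1,"dx":0,"dy":0,"dz":0,"wx":0,"wy":0,"wz":0}]'
python3 -m handwheel '[{"hand":0,"dx":0,"dy":0,"dz":0,"wx":0,"wy":0,"wz":0},{"hand":-0.2,"dx":0,"dy":0,"dz":0,"wx":0,"wy":0,"wz":0},{"hand":-1,"dx":0,"dy":0,"dz":0,"wx":0,"wy":0,"wz":0},{"hand":-1,"dx":0,"dy":0,"dz":0,"wx":0,"wy":0,"wz":0},{"hand":-1,"dx":0,"dy":0,"dz":0,"wx":0,"wy":0,"wz":0},{"hand":-1,"dx":0,"dy":0,"dz":0,"wx":0,"wy":0,"wz":0},{"hand":-1,"dx":0,"dy":0,"dz":0,"wx":0,"wy":0,"wz":0},{"hand":-1,"dx":0,"dy":0,"dz":0,"wx":0,"wy":0,"wz":0}]'
```

```text
time_s: 3.05
position: [0.5778, -0.2557, 0.0634]
tcp_rot: [[-0.247, 0.969, 0.001], [0.969, 0.247, -0.001], [-0.001, 0.001, -1.0]]
force: [0.1, -0.7, 0.5]
opening: 0.998
time_s: 3.85
position: [0.5772, -0.2552, 0.0625]
tcp_rot: [[-0.247, 0.969, -0.0], [0.969, 0.247, 0.0], [0.0, -0.0, -1.0]]
force: [0.6, 0.1, 0.7]
opening: 0.357
```

```bash
python3 -m handwheel '[{"hand":-1,"dx":0,"dy":0,"dz":0,"wx":0,"wy":0,"wz":0},{"hand":-1,"dx":0,"dy":0,"dz":0,"wx":0,"wy":0,"wz":0},{"hand":-1,"dx":0,"dy":0,"dz":0,"wx":0,"wy":0,"wz":0},{"hand":-1,"dx":0,"dy":0,"dz":0,"wx":0,"wy":0,"wz":0},{"hand":-1,"dx":0,"dy":0,"dz":0,"wx":0,"wy":0,"wz":0}]'; python3 look.py w4
```

```text
time_s: 4.35
position: [0.5771, -0.2552, 0.0625]
tcp_rot: [[-0.247, 0.969, -0.0], [0.969, 0.247, 0.0], [0.0, -0.0, -1.0]]
force: [0.5, 0.8, 0.4]
opening: 0.228
4.35 [ 0.5771 -0.2552  0.0625] [0.45 0.81 0.41] 0.2275047380181758
```

View pics/w4.png

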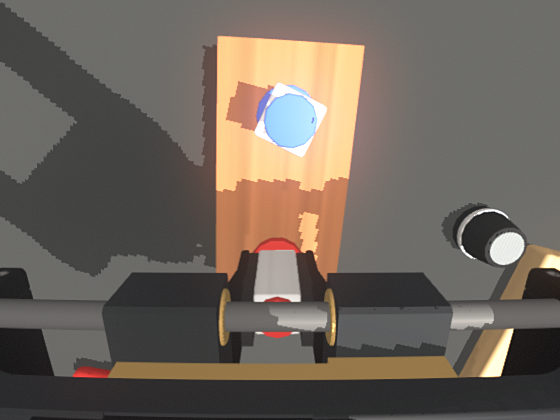

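The wrist view shows the red grip held between the pads near (277,290), with an opening of about 19.8 mm. I'll lift it straight up.

```bash
python3 -m handwheel '[{"hand":-1,"dx":0,"dy":0,"dz":0,"wx":0,"wy":0,"wz":0},{"hand":-1,"dx":0,"dy":0,"dz":0.5,"wx":0,"wy":0,"wz":0},{"hand":-1,"dx":0,"dy":0,"dz":1,"wx":0,"wy":0,"wz":0},{"hand":-1,"dx":0,"dy":0,"dz":2,"wx":0,"wy":0,"wz":0},{"hand":-1,"dx":0,"dy":0,"dz":2,"wx":0,"wy":0,"wz":0},{"hand":-1,"dx":0,"dy":0,"dz":2.5,"wx":0,"wy":0,"wz":0},{"hand":-1,"dx":0,"dy":0,"dz":2.5,"wx":0,"wy":0,"wz":0},{"hand":-1,"dx":0,"dy":0,"dz":1,"wx":0,"wy":0,"wz":0},{"hand":-1,"dx":0,"dy":0,"dz":0,"wx":0,"wy":0,"wz":0},{"hand":-1,"dx":0,"dy":0,"dz":0,"wx":0,"wy":0,"wz":0}]'; python3 look.py s5 scene; python3 look.py d5 side;  python3 look.py w5; python3 - <<'E'
import cv2,numpy as np
a=cv2.imread('pics/s5.png')[160:290,110:250]; b=cv2.imread('pics/d5.png')[90:220,290:430]
cv2.imwrite('pics/sd5.png',np.hstack([cv2.resize(x,(400,371),interpolation=2) for x in(a,b)]))
E
```

```text
time_s: 5.4
position: [0.5766, -0.2549, 0.177]
tcp_rot: [[-0.247, 0.969, -0.001], [0.969, 0.247, 0.001], [0.001, -0.001, -1.0]]
force: [-0.7, -0.6, -0.8]
opening: 0.226
5.4 [ 0.5766 -0.2549  0.177 ] [-0.73 -0.57 -0.79] 0.22625842158363232
5.45 [ 0.5763 -0.2547  0.1763] [-0.86 -0.35 -2.55] 0.2266018817717125
5.5 [ 0.5762 -0.2546  0.176 ] [-0.33 -0.32 -1.9 ] 0.22416368518063143
```

View pics/sd5.png

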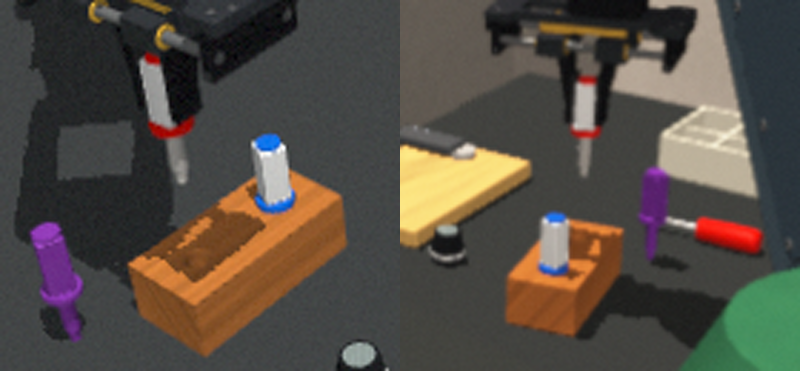

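View pics/w5.png

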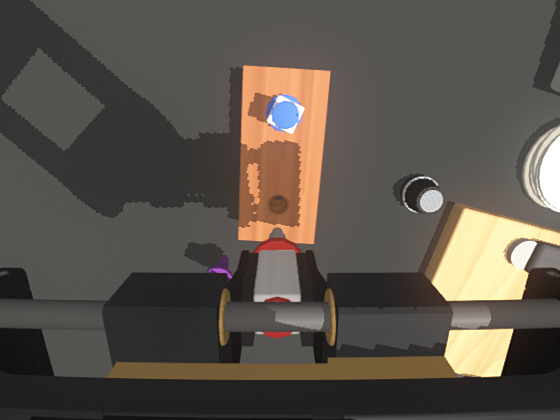

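Both views show the punch upright in the jaws with its foot clear of the stand. In the wrist view the empty hole is at (279,205) and blue hasn't moved. I'll lift a little more and go to the anvil.

```bash
python3 -m handwheel '[{"hand":-1,"dx":0,"dy":0,"dz":2.5,"wx":0,"wy":0,"wz":0},{"hand":-1,"dx":0,"dy":2.5,"dz":2.5,"wx":0,"wy":0,"wz":0},{"hand":-1,"dx":0,"dy":4.5,"dz":0,"wx":0,"wy":0,"wz":0},{"hand":-1,"dx":0,"dy":4.5,"dz":0,"wx":0,"wy":0,"wz":0},{"hand":-1,"dx":0,"dy":4.5,"dz":0,"wx":0,"wy":0,"wz":0},{"hand":-1,"dx":0,"dy":4.5,"dz":0,"wx":0,"wy":0,"wz":0},{"hand":-1,"dx":0,"dy":4.5,"dz":0,"wx":0,"wy":0,"wz":0},{"hand":-1,"dx":0,"dy":4.5,"dz":0,"wx":0,"wy":0,"wz":0},{"hand":-1,"dx":0,"dy":4.5,"dz":0,"wx":0,"wy":0,"wz":0},{"hand":-1,"dx":-0.5,"dy":4,"dz":0,"wx":0,"wy":0,"wz":0}]';python3 -m handwheel '[{"hand":-1,"dx":0,"dy":3.5,"dz":0,"wx":0,"wy":0,"wz":0},{"hand":-1,"dx":0,"dy":0,"dz":0,"wx":0,"wy":0,"wz":0},{"hand":-1,"dx":0,"dy":0,"dz":0,"wx":0,"wy":0,"wz":0},{"hand":-1,"dx":0,"dy":0,"dz":0,"wx":0,"wy":0,"wz":0}]'; python3 look.py w6
```

```text
time_s: 6.55
position: [0.5719, 0.1269, 0.2264]
tcp_rot: [[-0.248, 0.969, -0.001], [0.969, 0.248, 0.0], [0.001, -0.001, -1.0]]
force: [-0.0, 0.5, -1.4]
opening: 0.226
time_s: 6.95
position: [0.572, 0.1588, 0.2268]
tcp_rot: [[-0.247, 0.969, -0.001], [0.969, 0.247, -0.001], [-0.0, -0.001, -1.0]]
force: [-0.2, -0.3, -1.4]
opening: 0.229
6.95 [0.572  0.1588 0.2268] [-0.23 -0.31 -1.43] 0.22852705610474627
```

View pics/w6.png

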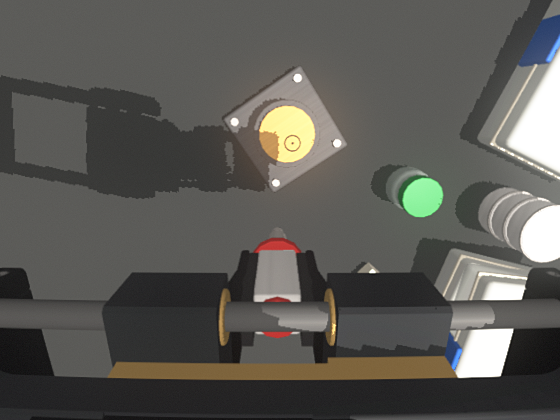

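The wrist view shows the anvil, with the ring at (292,143) on the brass. The jar at (420,195) is clear to the right and the tray is below it. I'll take a second, closer view.

```bash
python3 -m handwheel '[{"hand":-1,"dx":0,"dy":1.5,"dz":-2.3,"wx":0,"wy":0,"wz":0},{"hand":-1,"dx":0,"dy":1.5,"dz":-2.3,"wx":0,"wy":0,"wz":0},{"hand":-1,"dx":0,"dy":0,"dz":0,"wx":0,"wy":0,"wz":0},{"hand":-1,"dx":0,"dy":0,"dz":0,"wx":0,"wy":0,"wz":0},{"hand":-1,"dx":0,"dy":0,"dz":0,"wx":0,"wy":0,"wz":0}]'; python3 look.py w7; python3 - <<'E'
import cv2,numpy as np
a=cv2.imread('pics/w6.png')[70:270,220:350]; b=cv2.imread('pics/w7.png')[70:270,220:350]
cv2.imwrite('pics/w67.png',np.hstack([cv2.resize(x,(390,600),interpolation=2) for x in(a,b)]))
E
```

```text
time_s: 7.5
position: [0.5733, 0.1886, 0.1827]
tcp_rot: [[-0.246, 0.969, 0.002], [0.969, 0.246, -0.0], [-0.001, 0.002, -1.0]]
force: [0.5, 0.6, -0.5]
opening: 0.226
7.5 [0.5733 0.1886 0.1827] [ 0.46  0.58 -0.54] 0.2262455809498065
```

View pics/w67.png

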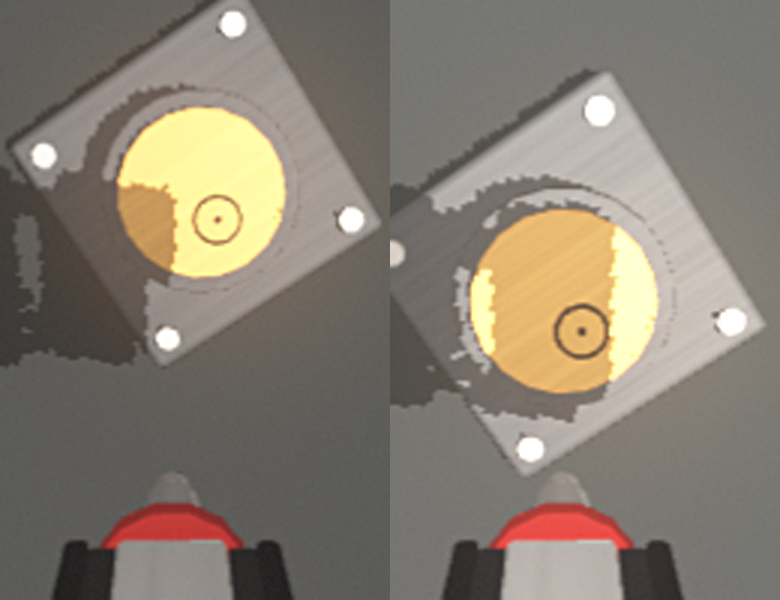

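```bash
python3 - <<'E'
from seg import *
o=[]; ctr=[]
for t,g in(('w6',(292.3,143)),('w7',(284,180.3))):
    im,C,d,s=load(t); x,y=int(g[0]),int(g[1]); r=14
    up=8; a=im[y-r:y+r+1,x-r:x+r+1]; A=cv2.cvtColor(cv2.resize(a,None,fx=up,fy=up,interpolation=2),cv2.COLOR_BGR2GRAY)
    bg=cv2.medianBlur(A,101); m=((A.astype(float)/bg)<0.62).astype(np.uint8)
    n,l,st,c=cv2.connectedComponentsWithStats(m)
    cand=[(st[i].tolist(),((c[i]+.5)/up-.5+[x-r,y-r]).round(2).tolist()) for i in range(1,n) if st[i][4]>60]
    print(t,cand)
    # dot: component nearest centre and compact
    dot=[q for q in cand if q[0][2]<5*up]; best=min(dot,key=lambda q:np.hypot(q[1][0]-g[0],q[1][1]-g[1])) if dot else None
    uv=best[1] if best else g
    o.append((C,uv)); 
    print(uv,[plane(C,uv,z).round(4).tolist() for z in(.037,.046,.055)], 'depth z',[(lambda oo,r:(oo+r*d[y+dy,x+dx])[2].round(4))(*ray(C,(x+dx,y+dy))) for dx,dy in((0,0),(-4,-4),(2,-3),(6,6))])
X,e=tri(o); print('mark',X.round(4),e)
E
```

```text
w6 [([100, 49, 28, 6, 111], [291.5, 135.04]), ([135, 54, 24, 16, 119], [295.78, 136.1]), ([65, 58, 25, 22, 143], [287.15, 136.99]), ([111, 108, 12, 13, 118], [292.11, 142.8]), ([66, 152, 79, 28, 412], [290.33, 149.8])]
[292.11, 142.8] [[0.576, 0.2076, 0.037], [0.5754, 0.2085, 0.046], [0.5748, 0.2093, 0.055]] depth z [np.float64(0.0483), np.float64(0.0476), np.float64(0.0481), np.float64(0.0472)]
w7 [([39, 43, 144, 146, 3864], [283.13, 179.75]), ([103, 107, 18, 19, 273], [283.48, 180.06])]
[283.48, 180.06] [[0.576, 0.2064, 0.037], [0.5753, 0.2083, 0.046], [0.5747, 0.2102, 0.055]] depth z [np.float64(0.0487), np.float64(0.0474), np.float64(0.0482), np.float64(0.0481)]
mark [0.5753 0.2086 0.0476] [0.04938217976292888, 0.04938217976285528]
```

```bash
python3 - <<'E'
from seg import *
D=cal('side');S=cal('scene')
print('side mark',plane(D,(250.9,246.6),.048).round(4))
print('brass ctr scene/side',plane(S,(331.4,169.63),.048).round(4),plane(D,(251.37,250.11),.048).round(4))
for t,b in(('w6',(245,90,330,175)),('w7',(235,130,325,210))):
    im,C,d,s=load(t); m=mask(im,12,32,90,80,b); c=max(cv2.findContours(m,0,1)[0],key=cv2.contourArea); e=cv2.fitEllipse(cv2.convexHull(c)); print(t,e[0],e[1],plane(C,e[0],.048).round(4))
# predicted punch outline in w7: punch axis at TCP + offset, foot z= tcpz-.0575
im,C,d,s=load('w7'); p=np.array([.5733,.1886,.1827]); k=im.copy()
for nm,z,r in(('foot',0,4),('foot10',10,4),('shank10',10,6),('shank45',45,6),('col45',45,15),('col51',51,15)):
    a=np.linspace(0,2*np.pi,60); P=np.c_[p[0]+.0003+r/1e3*np.cos(a),p[1]-.0005+r/1e3*np.sin(a),np.full(60,p[2]-.0575+z/1e3)]
    q=proj(C,P); print(nm,'rows',q[:,1].min().round(1),q[:,1].max().round(1),'cols',q[:,0].min().round(1),q[:,0].max().round(1))
    if nm!='shank45':
        pass
a=im[215:275,240:315]; cv2.imwrite('pics/w7f.png',cv2.resize(a,None,fx=10,fy=10,interpolation=2))
E
```

```text
side mark [0.5727 0.208  0.048 ]
brass ctr scene/side [0.5685 0.2142 0.048 ] [0.5628 0.2181 0.048 ]
w6 (286.44683837890625, 133.6515655517578) (56.28321075439453, 56.84897232055664) [0.5675 0.216  0.048 ]
w7 (274.9845275878906, 169.67083740234375) (56.73674774169922, 62.29291534423828) [0.5654 0.216  0.048 ]
foot rows 225.9 236.6 cols 270.4 281.8
foot10 rows 231.1 242.1 cols 270.1 282.0
shank10 rows 228.3 244.8 cols 267.2 285.0
shank45 rows 250.0 269.0 cols 265.5 286.4
col45 rows 235.3 282.7 cols 249.9 302.1
col51 rows 239.4 288.0 cols 249.1 302.8
```

View pics/w7f.png

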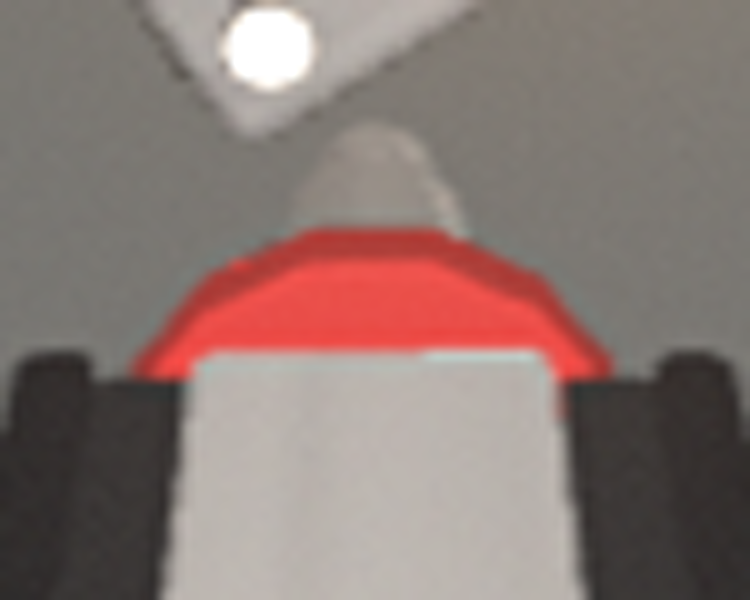

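The ring centre comes out at (0.5753, 0.2086) with the blank top near 0.048. Side gives (0.573, 0.208), within calibration error. I'll hover close above it and compare foot and ring in one image.

```bash
python3 -m handwheel '[{"hand":-1,"dx":0.1,"dy":2.05,"dz":-1,"wx":0,"wy":0,"wz":0},{"hand":-1,"dx":0,"dy":0,"dz":-2.5,"wx":0,"wy":0,"wz":0},{"hand":-1,"dx":0,"dy":0,"dz":-1.5,"wx":0,"wy":0,"wz":0},{"hand":-1,"dx":0,"dy":0,"dz":-0.7,"wx":0,"wy":0,"wz":0},{"hand":-1,"dx":0,"dy":0,"dz":0,"wx":0,"wy":0,"wz":0},{"hand":-1,"dx":0,"dy":0,"dz":0,"wx":0,"wy":0,"wz":0},{"hand":-1,"dx":0,"dy":0,"dz":0,"wx":0,"wy":0,"wz":0}]'; python3 look.py w8;python3 look.py d8 side;python3 look.py s8 scene; python3 - <<'E'
import cv2,numpy as np
a=cv2.imread('pics/w8.png')[205:265,240:315];b=cv2.imread('pics/d8.png')[200:280,210:290];c=cv2.imread('pics/s8.png')[125:205,290:370]
cv2.imwrite('pics/w8c.png',cv2.resize(a,None,fx=10,fy=10,interpolation=2))
cv2.imwrite('pics/sd8.png',np.hstack([cv2.resize(x,(400,400),interpolation=2) for x in(b,c)]))
E
```

```text
time_s: 8.25
position: [0.5742, 0.2102, 0.1258]
tcp_rot: [[-0.247, 0.969, 0.003], [0.969, 0.247, 0.0], [-0.0, 0.003, -1.0]]
force: [0.5, 0.5, -2.0]
opening: 0.225
8.25 [0.5742 0.2102 0.1258] [ 0.46  0.54 -2.04] 0.225141710724467
8.3 [0.574  0.2102 0.1257] [ 0.16  0.29 -1.02] 0.22840516219587256
8.35 [0.5739 0.2103 0.1256] [ 0.78 -0.13 -1.9 ] 0.2242910160659882
```

View pics/w8c.png

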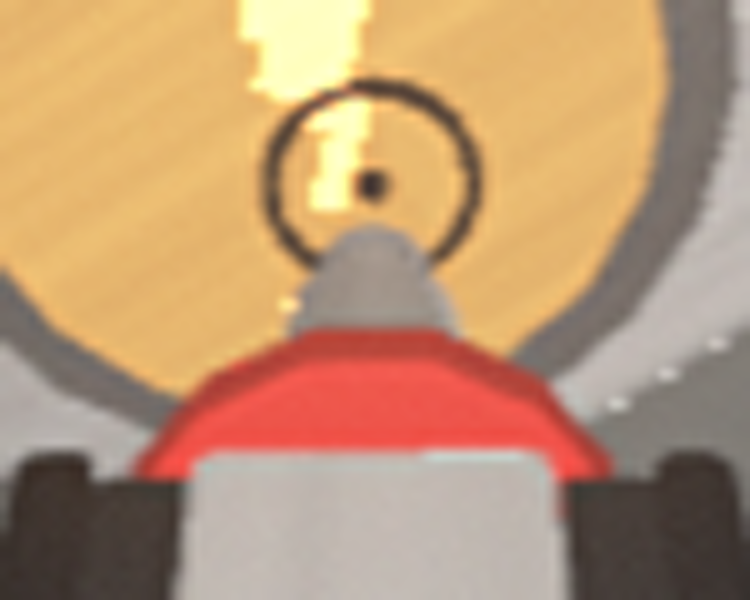

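View pics/sd8.png

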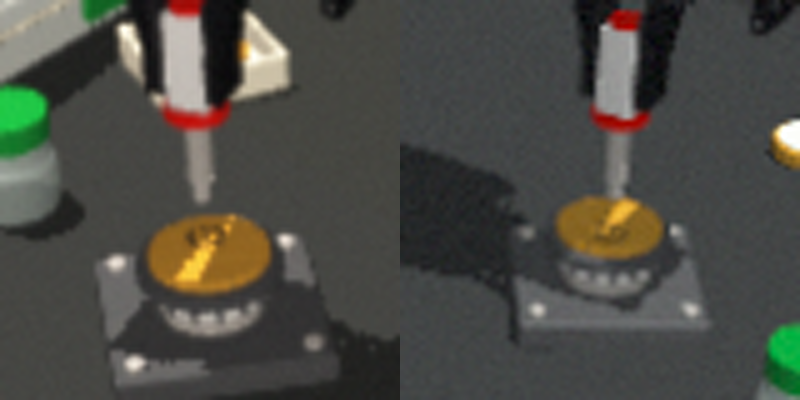

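In the wrist crop the dot is at (371,186) and the foot's axis at column 375, so it is laterally aligned. Both side views show it hovering above the ring. I'll work out the remaining fore-aft offset.

```bash
python3 - <<'E'
from seg import *
im,C,d,s=load('w8'); p=np.mean([[.5742,.2102,.1258],[.574,.2102,.1257],[.5739,.2103,.1256]],0)
tx=np.array([-.247,.969,0]);ty=np.array([.969,.247,0])
fz=p[2]-.0575
uvd=(240+371/10-.45,205+186/10-.45)
for bz in(.0476,.0485):
    M=plane(C,uvd,bz); 
    for dz in(-.001,0,.001):
        F=plane(C,(240+37.4-.45,205+22.6-.45),fz+dz)-.004*tx
        e=M-F; print(bz,dz,'mark',M.round(4),'foot',F.round(4),'foot-tcp tool x,y',((F-p)@tx*1e3).round(2),((F-p)@ty*1e3).round(2),'mark-foot tool x,y mm',(e@tx*1e3).round(2),(e@ty*1e3).round(2),'world',(e*1e3).round(2))
# side/scene check
for t in('d8','s8'):
    pass
E
```

```text
0.0476 -0.001 mark [0.5753 0.2084 0.0476] foot [0.5754 0.2085 0.0672] foot-tcp tool x,y -1.99 0.95 mark-foot tool x,y mm -0.06 -0.19 world [ -0.17  -0.1  -19.6 ]
0.0476 0 mark [0.5753 0.2084 0.0476] foot [0.5753 0.2089 0.0682] foot-tcp tool x,y -1.61 0.94 mark-foot tool x,y mm -0.43 -0.19 world [ -0.08  -0.47 -20.6 ]
0.0476 0.001 mark [0.5753 0.2084 0.0476] foot [0.5753 0.2093 0.0692] foot-tcp tool x,y -1.24 0.94 mark-foot tool x,y mm -0.8 -0.19 world [ 1.00e-02 -8.30e-01 -2.16e+01]
0.0485 -0.001 mark [0.5752 0.2088 0.0485] foot [0.5754 0.2085 0.0672] foot-tcp tool x,y -1.99 0.95 mark-foot tool x,y mm 0.26 -0.19 world [ -0.25   0.21 -18.7 ]
0.0485 0 mark [0.5752 0.2088 0.0485] foot [0.5753 0.2089 0.0682] foot-tcp tool x,y -1.61 0.94 mark-foot tool x,y mm -0.11 -0.19 world [ -0.16  -0.15 -19.7 ]
0.0485 0.001 mark [0.5752 0.2088 0.0485] foot [0.5753 0.2093 0.0692] foot-tcp tool x,y -1.24 0.94 mark-foot tool x,y mm -0.48 -0.19 world [ -0.07  -0.51 -20.7 ]
```

Within 0.5 mm. I'll lower to about 5 mm above and recheck.

```bash
python3 -m handwheel '[{"hand":-1,"dx":-0.01,"dy":-0.02,"dz":-0.7,"wx":0,"wy":0,"wz":0},{"hand":-1,"dx":0,"dy":0,"dz":-0.7,"wx":0,"wy":0,"wz":0},{"hand":-1,"dx":0,"dy":0,"dz":0,"wx":0,"wy":0,"wz":0},{"hand":-1,"dx":0,"dy":0,"dz":0,"wx":0,"wy":0,"wz":0},{"hand":-1,"dx":0,"dy":0,"dz":0,"wx":0,"wy":0,"wz":0}]'; python3 look.py w9;python3 look.py d9 side; python3 look.py s9 scene; python3 - <<'E'
import cv2,numpy as np
a=cv2.imread('pics/w9.png')[205:265,240:315];b=cv2.imread('pics/d9.png')[210:270,220:280];c=cv2.imread('pics/s9.png')[125:205,290:370]
cv2.imwrite('pics/w9c.png',np.hstack([cv2.resize(a,(500,400),interpolation=2),cv2.resize(b,(300,400),interpolation=2)[:, :]]))
E
```

```text
time_s: 8.9
position: [0.5732, 0.2101, 0.1104]
tcp_rot: [[-0.247, 0.969, -0.0], [0.969, 0.247, -0.0], [0.0, -0.0, -1.0]]
force: [-0.1, -0.3, -0.2]
opening: 0.23
8.9 [0.5732 0.2101 0.1104] [-0.13 -0.25 -0.2 ] 0.23018714282029512
8.95 [0.5732 0.2101 0.1106] [ 0.07  0.77 -0.51] 0.2251162473950451
9.0 [0.5732 0.2101 0.1107] [-0.28  1.55 -2.24] 0.22353910615095046
```

View pics/w9c.png

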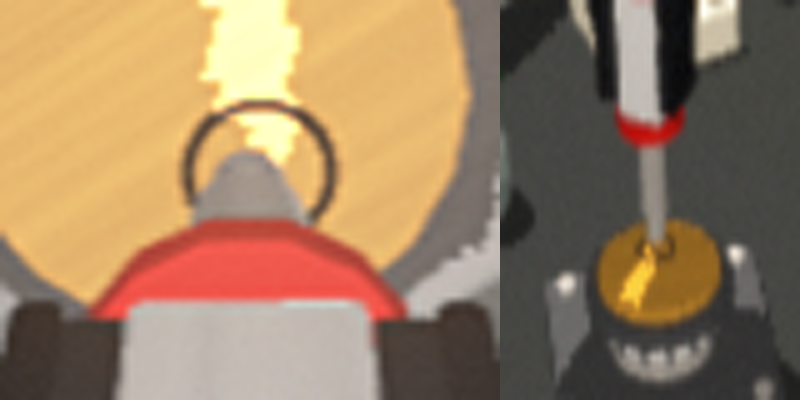

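The foot axis is at crop column 249 and the ring centre at 261, so the foot is about 1.3 mm off in the jaw direction. I'll compute both axes.

```bash
cat > off.py <<'E'
import sys
from seg import *
# usage: tag ringleft ringright ringtop footcol foottop tcpz   (full-image pixels), outer ring 17 mm
t=sys.argv[1]; rl,rr,rt,fc,ft,z=map(float,sys.argv[2:8])
im,C,d,s=load(t); R=np.array(s['tcp_rot']); tx=R[:,0]*[1,1,0]; ty=R[:,1]*[1,1,0]
bz=.048
T=plane(C,((rl+rr)/2,rt),bz)-.0085*tx
F=plane(C,(fc,ft),z-.0575)-.004*tx
e=T-F; print('mark',T.round(4),'foot',F.round(4),'mark-foot tool',(e@tx*1e3).round(2),(e@ty*1e3).round(2),'world mm',(e*1e3).round(2))
E
python3 - <<'E'
import cv2
a=cv2.imread('pics/w9.png')[210:245,260:300]
cv2.imwrite('pics/w9d.png',cv2.resize(a,None,fx=16,fy=16,interpolation=2))
E
```

```text
(no output)
```

View pics/w9d.png

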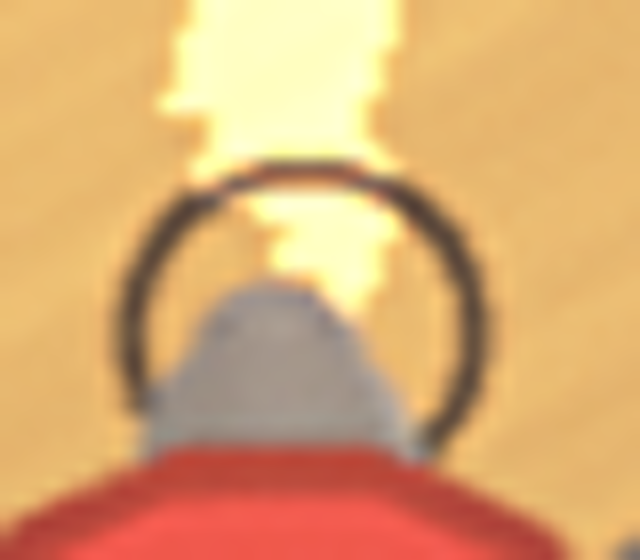

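```bash
python3 off.py w9 266.9 290.1 219.4 276.9 227.1 0.1105
```

```text
mark [0.5753 0.2086 0.048 ] foot [0.5741 0.2089 0.053 ] mark-foot tool -0.54 1.13 world mm [ 1.23 -0.25 -5.  ]
```

```bash
python3 -m handwheel '[{"hand":-1,"dx":0.12,"dy":-0.03,"dz":-0.1,"wx":0,"wy":0,"wz":0},{"hand":-1,"dx":0,"dy":0,"dz":-0.1,"wx":0,"wy":0,"wz":0},{"hand":-1,"dx":0,"dy":0,"dz":0,"wx":0,"wy":0,"wz":0},{"hand":-1,"dx":0,"dy":0,"dz":0,"wx":0,"wy":0,"wz":0},{"hand":-1,"dx":0,"dy":0,"dz":0,"wx":0,"wy":0,"wz":0}]'; for i in 1 2 3; do python3 look.py w10;done; python3 - <<'E'
import cv2
a=cv2.imread('pics/w10.png')[210:245,260:300]
cv2.imwrite('pics/w10d.png',cv2.resize(a,None,fx=16,fy=16,interpolation=2))
E
```

```text
time_s: 9.55
position: [0.5743, 0.2097, 0.1085]
tcp_rot: [[-0.247, 0.969, -0.0], [0.969, 0.247, 0.0], [0.0, -0.0, -1.0]]
force: [0.2, 0.4, -1.3]
opening: 0.226
9.55 [0.5743 0.2097 0.1085] [ 0.17  0.39 -1.26] 0.2260890673195707
9.6 [0.5743 0.2097 0.1086] [ 0.87 -0.23 -1.65] 0.22424488083965574
9.65 [0.5743 0.2097 0.1086] [-0.34  0.7  -1.54] 0.22305535957481032
```

View pics/w10d.png

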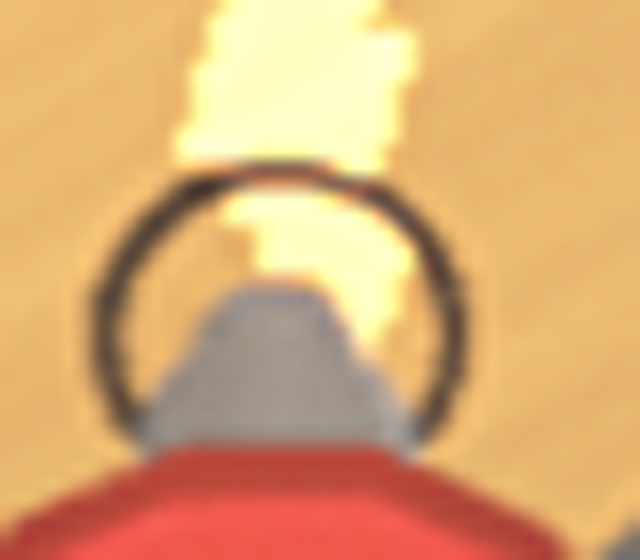

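Ring centre column 280 and foot column 277, so it is centred. I'll go down in small steps, watching the force (baseline about -1.4 N).

```bash
python3 off.py w10 265.1 288.7 219.5 276.9 227.1 0.1086; python3 -m handwheel '[{"hand":-1,"dx":0,"dy":-0.01,"dz":-0.1,"wx":0,"wy":0,"wz":0},{"hand":-1,"dx":0,"dy":0,"dz":-0.1,"wx":0,"wy":0,"wz":0},{"hand":-1,"dx":0,"dy":0,"dz":0,"wx":0,"wy":0,"wz":0},{"hand":-1,"dx":0,"dy":0,"dz":0,"wx":0,"wy":0,"wz":0}]'; python3 -m handwheel '[{"hand":-1,"dx":0,"dy":0,"dz":-0.1,"wx":0,"wy":0,"wz":0},{"hand":-1,"dx":0,"dy":0,"dz":0,"wx":0,"wy":0,"wz":0},{"hand":-1,"dx":0,"dy":0,"dz":0,"wx":0,"wy":0,"wz":0}]'; for i in 1 2 3; do python3 look.py w11;done; python3 - <<'E'
import cv2
a=cv2.imread('pics/w11.png')[210:245,260:300]
cv2.imwrite('pics/w11d.png',cv2.resize(a,None,fx=16,fy=16,interpolation=2))
E
```

```text
mark [0.5752 0.2086 0.048 ] foot [0.5752 0.2085 0.0511] mark-foot tool 0.04 -0.0 world mm [-0.01  0.04 -3.1 ]
time_s: 10.1
position: [0.5742, 0.2096, 0.1065]
tcp_rot: [[-0.247, 0.969, -0.0], [0.969, 0.247, -0.0], [0.0, -0.0, -1.0]]
force: [-0.2, -0.9, -2.0]
opening: 0.228
time_s: 10.4
position: [0.5743, 0.2096, 0.1055]
tcp_rot: [[-0.247, 0.969, -0.0], [0.969, 0.247, -0.0], [0.0, -0.0, -1.0]]
force: [0.8, -0.3, -1.2]
opening: 0.227
10.4 [0.5743 0.2096 0.1055] [ 0.78 -0.25 -1.23] 0.226639360619415
10.45 [0.5743 0.2096 0.1055] [ 0.05  0.34 -1.11] 0.22663767369111792
10.5 [0.5743 0.2097 0.1055] [ 0.26 -0.78 -1.22] 0.22479385762176193
```

View pics/w11d.png

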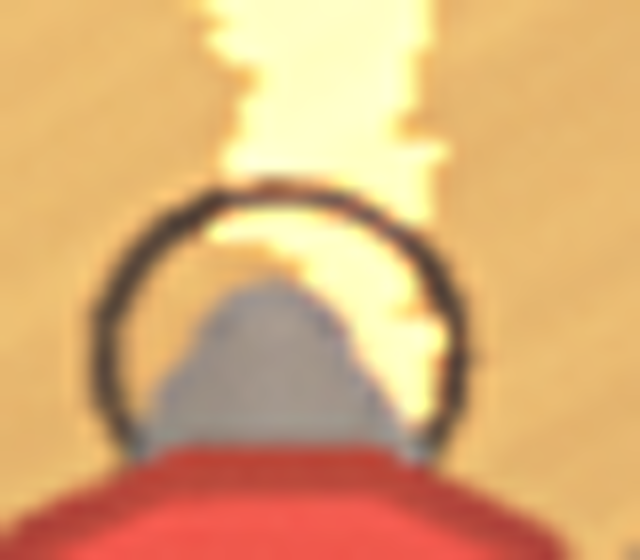

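```bash
for k in 1; do python3 -m handwheel '[{"hand":-1,"dx":0,"dy":0,"dz":-0.1,"wx":0,"wy":0,"wz":0},{"hand":-1,"dx":0,"dy":0,"dz":0,"wx":0,"wy":0,"wz":0},{"hand":-1,"dx":0,"dy":0,"dz":0,"wx":0,"wy":0,"wz":0}]'; done;  python3 -m handwheel '[{"hand":-1,"dx":0,"dy":0,"dz":0,"wx":0,"wy":0,"wz":0}]' | grep -E "force|position"; python3 -m handwheel '[{"hand":-1,"dx":0,"dy":0,"dz":-0.1,"wx":0,"wy":0,"wz":0},{"hand":-1,"dx":0,"dy":0,"dz":0,"wx":0,"wy":0,"wz":0}]'| grep -E "force|position"; python3 -m handwheel '[{"hand":-1,"dx":0,"dy":0,"dz":0,"wx":0,"wy":0,"wz":0}]'| grep -E "force|position"; python3 look.py w12;  python3 look.py w12
```

```text
time_s: 10.85
position: [0.5743, 0.2097, 0.1045]
tcp_rot: [[-0.247, 0.969, -0.0], [0.969, 0.247, 0.0], [0.0, -0.0, -1.0]]
force: [-0.3, 0.1, -2.1]
opening: 0.229
position: [0.5743, 0.2096, 0.1045]
force: [-0.3, -1.0, -1.6]
position: [0.5744, 0.2096, 0.1037]
force: [0.1, 0.0, 0.4]
position: [0.5743, 0.2097, 0.1038]
force: [-0.0, 0.5, 0.9]
11.25 [0.5743 0.2097 0.1038] [-0.    0.47  0.92] 0.22953623355724195
11.3 [0.5744 0.2096 0.1038] [-0.09 -0.13  0.11] 0.22589815483452624
```

Contact now, at roughly 2 N. I'll add 1 mm at a time, then check centring.

```bash
python3 -m handwheel '[{"hand":-1,"dx":0,"dy":0,"dz":-0.1,"wx":0,"wy":0,"wz":0},{"hand":-1,"dx":0,"dy":0,"dz":0,"wx":0,"wy":0,"wz":0}]'| grep -E "force|position"; for i in 1 2 3; do python3 look.py w13; done; python3 - <<'E'
import cv2
a=cv2.imread('pics/w13.png')[210:245,260:300]
cv2.imwrite('pics/w13d.png',cv2.resize(a,None,fx=16,fy=16,interpolation=2))
E
```

```text
position: [0.5744, 0.2097, 0.1029]
force: [-0.9, 0.7, 2.7]
11.55 [0.5744 0.2097 0.1029] [-0.88  0.7   2.7 ] 0.2263494073661319
11.6 [0.5744 0.2097 0.1029] [-1.6  -0.11  3.26] 0.228795126969276
11.65 [0.5744 0.2097 0.1028] [-0.94 -0.24  4.17] 0.22767540373178452
```

View pics/w13d.png

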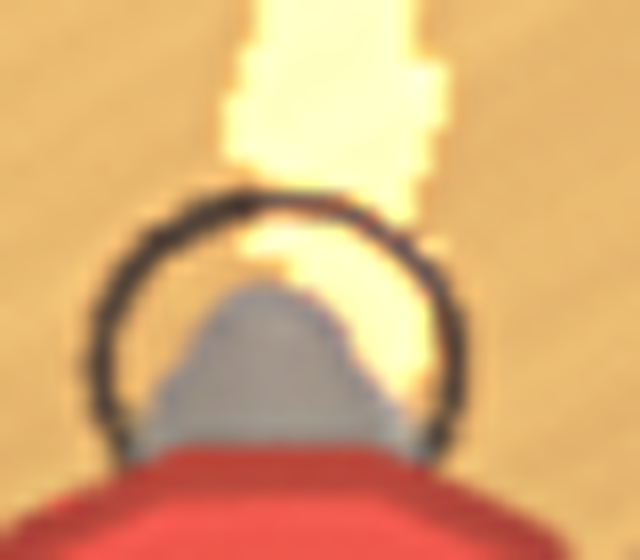

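Foot front edge at row 282 against ring top 188 and column 270 against 278, so it is centred within about 0.4 mm. Contact is about 5 N; I'll continue.

```bash
python3 -m handwheel '[{"hand":-1,"dx":0,"dy":0,"dz":-0.1,"wx":0,"wy":0,"wz":0},{"hand":-1,"dx":0,"dy":0,"dz":-0.05,"wx":0,"wy":0,"wz":0},{"hand":-1,"dx":0,"dy":0,"dz":0,"wx":0,"wy":0,"wz":0}]'| grep -E "force|position"; for i in 1 2 3; do python3 look.py w14; done
```

```text
position: [0.5745, 0.2097, 0.1016]
force: [-1.3, 0.2, 7.4]
12.0 [0.5745 0.2097 0.1016] [-1.27  0.2   7.37] 0.22866574779651763
12.05 [0.5744 0.2097 0.1017] [-2.7   0.04  7.24] 0.2268960913602443
12.1 [0.5744 0.2097 0.1017] [-1.52 -0.75  6.68] 0.22705442567197584
```

```bash
python3 -m handwheel '[{"hand":-1,"dx":0,"dy":0,"dz":-0.07,"wx":0,"wy":0,"wz":0},{"hand":-1,"dx":0,"dy":0,"dz":-0.05,"wx":0,"wy":0,"wz":0},{"hand":-1,"dx":0,"dy":0,"dz":0,"wx":0,"wy":0,"wz":0}]'| grep -E "force|position"; for i in 1 2 3 4; do python3 look.py w15; done; python3 - <<'E'
import cv2
a=cv2.imread('pics/w15.png')[210:245,260:300]
cv2.imwrite('pics/w15d.png',cv2.resize(a,None,fx=16,fy=16,interpolation=2))
E
```

```text
position: [0.5745, 0.2097, 0.1009]
force: [-1.7, -0.6, 8.9]
12.45 [0.5745 0.2097 0.1009] [-1.68 -0.56  8.92] 0.22501430042456605
12.5 [0.5745 0.2097 0.1009] [-1.61  0.61  8.7 ] 0.22899864513769097
12.55 [0.5745 0.2097 0.1009] [-2.09 -0.35  8.68] 0.2310550051741876
12.6 [0.5744 0.2097 0.1009] [-2.68 -1.26  8.48] 0.22788091568870686
```

View pics/w15d.png

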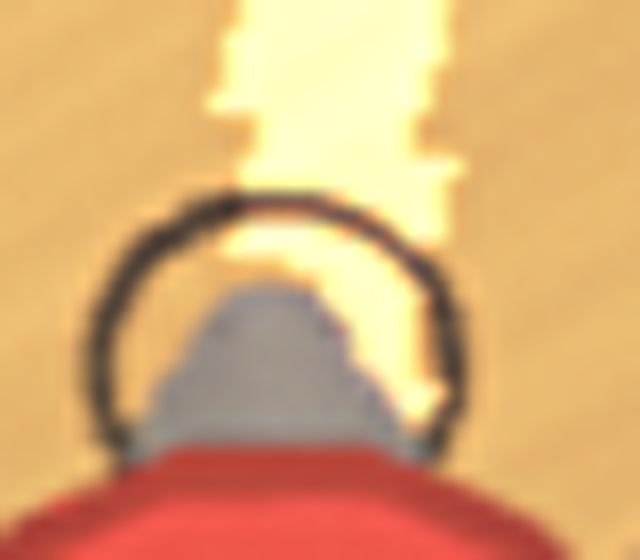

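Centring is unchanged and contact is about 10.2 N. I'll add 0.8 mm and hold.

```bash
python3 -m handwheel '[{"hand":-1,"dx":0,"dy":0,"dz":-0.08,"wx":0,"wy":0,"wz":0},{"hand":-1,"dx":0,"dy":0,"dz":0,"wx":0,"wy":0,"wz":0},{"hand":-1,"dx":0,"dy":0,"dz":0,"wx":0,"wy":0,"wz":0},{"hand":-1,"dx":0,"dy":0,"dz":0,"wx":0,"wy":0,"wz":0}]'| grep -E "force|position"; python3 look.py w16; python3 look.py w16; python3 -m handwheel '[{"hand":-1,"dx":0,"dy":0,"dz":0,"wx":0,"wy":0,"wz":0},{"hand":-1,"dx":0,"dy":0,"dz":0,"wx":0,"wy":0,"wz":0},{"hand":-1,"dx":0,"dy":0,"dz":0,"wx":0,"wy":0,"wz":0},{"hand":-1,"dx":0,"dy":0,"dz":0,"wx":0,"wy":0,"wz":0},{"hand":-1,"dx":0,"dy":0,"dz":0,"wx":0,"wy":0,"wz":0}]'| grep -E "force|position"; python3 look.py w16; python3 look.py d16 side;python3 look.py s16 scene; python3 - <<'E'
import cv2,numpy as np
a=cv2.imread('pics/w16.png')[210:245,260:300];b=cv2.imread('pics/d16.png')[200:270,220:290];c=cv2.imread('pics/s16.png')[120:190,295:365]
cv2.imwrite('pics/w16d.png',np.hstack([cv2.resize(x,(266,400),interpolation=2) if 0 else cv2.resize(x,(266,266),interpolation=2) for x in(a,b,c)]))
E
```

```text
position: [0.5745, 0.2097, 0.1004]
force: [-2.5, -0.2, 10.1]
13.05 [0.5745 0.2097 0.1004] [-2.47 -0.21 10.14] 0.224670187615095
13.1 [0.5745 0.2097 0.1004] [-2.67  0.21 10.15] 0.22692238432680623
position: [0.5745, 0.2097, 0.1004]
force: [-2.1, -0.4, 10.0]
13.65 [0.5745 0.2097 0.1004] [-2.12 -0.39  9.99] 0.22595603141171006
13.7 [0.5745 0.2097 0.1004] [-2.17 -0.48  9.73] 0.22825230498033275
13.75 [0.5745 0.2097 0.1004] [-2.85 -0.26  9.86] 0.22712461006395476
```

View pics/w16d.png

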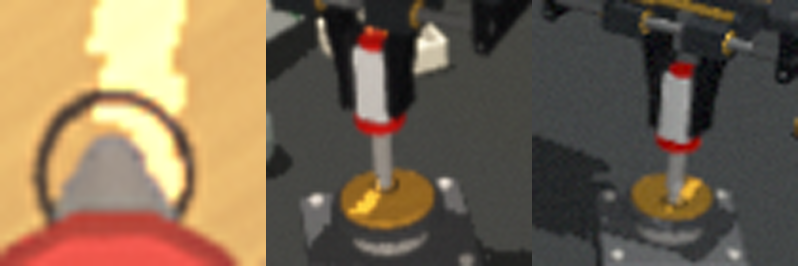

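Contact is about 11.5 N, steady; the punch is upright in both views and centred in the ring. I'll hold a bit longer, then lift straight up.

```bash
python3 -m handwheel '[{"hand":-1,"dx":0,"dy":0,"dz":-0.02,"wx":0,"wy":0,"wz":0},{"hand":-1,"dx":0,"dy":0,"dz":0,"wx":0,"wy":0,"wz":0},{"hand":-1,"dx":0,"dy":0,"dz":0,"wx":0,"wy":0,"wz":0},{"hand":-1,"dx":0,"dy":0,"dz":0,"wx":0,"wy":0,"wz":0},{"hand":-1,"dx":0,"dy":0,"dz":0,"wx":0,"wy":0,"wz":0},{"hand":-1,"dx":0,"dy":0,"dz":0,"wx":0,"wy":0,"wz":0},{"hand":-1,"dx":0,"dy":0,"dz":0,"wx":0,"wy":0,"wz":0}]'| grep -E "force|position"; python3 -m handwheel '[{"hand":-1,"dx":0,"dy":0,"dz":0.2,"wx":0,"wy":0,"wz":0},{"hand":-1,"dx":0,"dy":0,"dz":0.4,"wx":0,"wy":0,"wz":0},{"hand":-1,"dx":0,"dy":0,"dz":1,"wx":0,"wy":0,"wz":0},{"hand":-1,"dx":0,"dy":0,"dz":2,"wx":0,"wy":0,"wz":0},{"hand":-1,"dx":0,"dy":0,"dz":1.5,"wx":0,"wy":0,"wz":0},{"hand":-1,"dx":0,"dy":0,"dz":0,"wx":0,"wy":0,"wz":0},{"hand":-1,"dx":0,"dy":0,"dz":0,"wx":0,"wy":0,"wz":0}]'; python3 look.py w17;python3 look.py d17 side;python3 look.py s17 scene; python3 - <<'E'
import cv2,numpy as np
a=cv2.imread('pics/w17.png')[205:265,240:315];b=cv2.imread('pics/d17.png')[180:270,210:300];c=cv2.imread('pics/s17.png')[100:190,285:375]
cv2.imwrite('pics/w17d.png',np.hstack([cv2.resize(x,(266,266),interpolation=2) for x in(a,b,c)]))
E
```

```text
position: [0.5745, 0.2097, 0.1003]
force: [-2.0, -0.9, 10.1]
time_s: 15.2
position: [0.5741, 0.2096, 0.1496]
tcp_rot: [[-0.247, 0.969, -0.0], [0.969, 0.247, -0.0], [-0.0, -0.0, -1.0]]
force: [0.5, 0.1, -1.4]
opening: 0.227
15.2 [0.5741 0.2096 0.1496] [ 0.48  0.1  -1.36] 0.22723644864254722
15.25 [0.5736 0.2095 0.149 ] [ 0.65  0.35 -1.  ] 0.226266568597263
15.3 [0.5734 0.2095 0.1487] [-0.43 -1.53 -1.84] 0.22356731469079555
```

View pics/w17d.png

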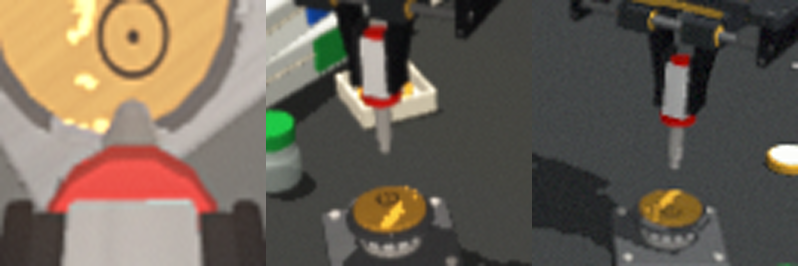

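The punch is about 4 cm clear of the blank, still over the ring and upright; the tray and jar look untouched. I'll return to the stand.

```bash
python3 -m handwheel '[{"hand":-1,"dx":0,"dy":0,"dz":2.5,"wx":0,"wy":0,"wz":0},{"hand":-1,"dx":0,"dy":0,"dz":3,"wx":0,"wy":0,"wz":0},{"hand":-1,"dx":0,"dy":-2.5,"dz":2,"wx":0,"wy":0,"wz":0},{"hand":-1,"dx":0,"dy":-4.5,"dz":0,"wx":0,"wy":0,"wz":0},{"hand":-1,"dx":0,"dy":-4.5,"dz":0,"wx":0,"wy":0,"wz":0},{"hand":-1,"dx":0,"dy":-4.5,"dz":0,"wx":0,"wy":0,"wz":0},{"hand":-1,"dx":0,"dy":-4.5,"dz":0,"wx":0,"wy":0,"wz":0},{"hand":-1,"dx":0,"dy":-4.5,"dz":0,"wx":0,"wy":0,"wz":0},{"hand":-1,"dx":0,"dy":-4.5,"dz":0,"wx":0,"wy":0,"wz":0},{"hand":-1,"dx":0,"dy":-4.5,"dz":0,"wx":0,"wy":0,"wz":0}]' | grep pos;python3 -m handwheel '[{"hand":-1,"dx":0,"dy":-4.5,"dz":0,"wx":0,"wy":0,"wz":0},{"hand":-1,"dx":0.2,"dy":-4.5,"dz":0,"wx":0,"wy":0,"wz":0},{"hand":-1,"dx":0.1,"dy":-3.4,"dz":0,"wx":0,"wy":0,"wz":0},{"hand":-1,"dx":0,"dy":0,"dz":-3,"wx":0,"wy":0,"wz":0},{"hand":-1,"dx":0,"dy":0,"dz":-1.5,"wx":0,"wy":0,"wz":0},{"hand":-1,"dx":0,"dy":0,"dz":0,"wx":0,"wy":0,"wz":0},{"hand":-1,"dx":0,"dy":0,"dz":0,"wx":0,"wy":0,"wz":0},{"hand":-1,"dx":0,"dy":0,"dz":0,"wx":0,"wy":0,"wz":0}]'; python3 look.py w18; python3 look.py w18; python3 - <<'E'
import cv2,numpy as np
a=cv2.imread('pics/w18.png')[80:270,220:345]
cv2.imwrite('pics/w18d.png',cv2.resize(a,None,fx=3,fy=3,interpolation=2))
a=cv2.imread('pics/w18.png')[180:250,245:315]
cv2.imwrite('pics/w18e.png',cv2.resize(a,None,fx=8,fy=8,interpolation=2))
E
```

```text
position: [0.5735, -0.132, 0.2239]
time_s: 17.15
position: [0.578, -0.2544, 0.1807]
tcp_rot: [[-0.248, 0.969, 0.001], [0.969, 0.248, -0.001], [-0.001, 0.001, -1.0]]
force: [-0.4, 0.3, -1.6]
opening: 0.228
17.15 [ 0.578  -0.2544  0.1807] [-0.38  0.26 -1.59] 0.22791166624154743
17.2 [ 0.5781 -0.2544  0.1809] [ 0.5  -0.2  -1.11] 0.2296100286230464
```

View pics/w18d.png

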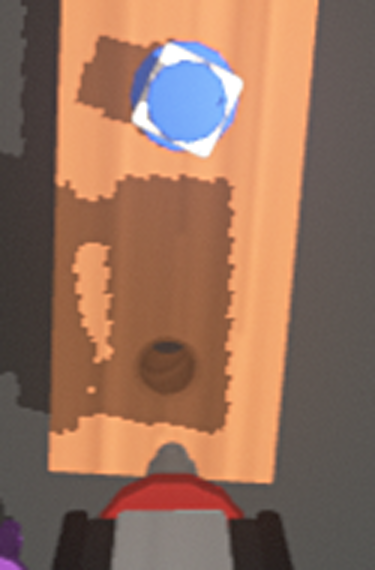

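View pics/w18e.png

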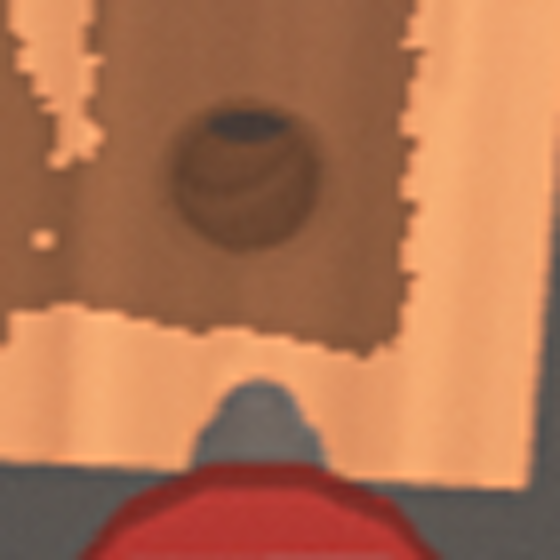

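The empty hole's mouth is centred at crop (246,175) and the foot tip is at (258,378). I'll compute the offset.

```bash
cat > offh.py <<'E'
import sys
from seg import *
t=sys.argv[1]; hu,hv,fc,ft,z=map(float,sys.argv[2:7])
im,C,d,s=load(t); R=np.array(s['tcp_rot']); tx=R[:,0]*[1,1,0]
H=plane(C,(hu,hv),.05); F=plane(C,(fc,ft),z-.0575)-.004*tx
print('hole',H.round(4),'foot',F.round(4),'hole-foot mm',((H-F)*1e3).round(2))
E
python3 offh.py w18 275.3 201.4 276.8 226.8 .1808
```

```text
hole [ 0.5774 -0.2547  0.05  ] foot [ 0.579  -0.2556  0.1233] hole-foot mm [ -1.62   0.89 -73.3 ]
```

```bash
python3 -m handwheel '[{"hand":-1,"dx":-0.15,"dy":0.05,"dz":-1,"wx":0,"wy":0,"wz":0},{"hand":-1,"dx":0,"dy":0,"dz":-2.5,"wx":0,"wy":0,"wz":0},{"hand":-1,"dx":0,"dy":0,"dz":-1.5,"wx":0,"wy":0,"wz":0},{"hand":-1,"dx":0,"dy":0,"dz":-0.7,"wx":0,"wy":0,"wz":0},{"hand":-1,"dx":0,"dy":0,"dz":0,"wx":0,"wy":0,"wz":0},{"hand":-1,"dx":0,"dy":0,"dz":0,"wx":0,"wy":0,"wz":0},{"hand":-1,"dx":0,"dy":0,"dz":0,"wx":0,"wy":0,"wz":0},{"hand":-1,"dx":0,"dy":0,"dz":0,"wx":0,"wy":0,"wz":0}]'; python3 look.py w19; python3 look.py d19 side; python3 look.py s19 scene; python3 - <<'E'
import cv2,numpy as np
a=cv2.imread('pics/w19.png')[200:250,253:303];b=cv2.imread('pics/d19.png')[130:210,320:400];c=cv2.imread('pics/s19.png')[200:280,150:230]
cv2.imwrite('pics/w19d.png',np.hstack([cv2.resize(x,(400,400),interpolation=2) for x in(a,c)]))
cv2.imwrite('pics/w19e.png',cv2.resize(b,(400,400),interpolation=2))
E
```

```text
time_s: 18.05
position: [0.5763, -0.2542, 0.1238]
tcp_rot: [[-0.247, 0.969, 0.002], [0.969, 0.247, -0.001], [-0.001, 0.001, -1.0]]
force: [0.6, 0.8, -1.6]
opening: 0.23
18.05 [ 0.5763 -0.2542  0.1238] [ 0.56  0.79 -1.58] 0.23028597267483444
18.1 [ 0.5762 -0.2541  0.1237] [ 0.4   0.37 -1.03] 0.22669924986346163
18.15 [ 0.5761 -0.2541  0.1236] [ 0.13  0.08 -2.57] 0.22891653002229354
```

View pics/w19d.png

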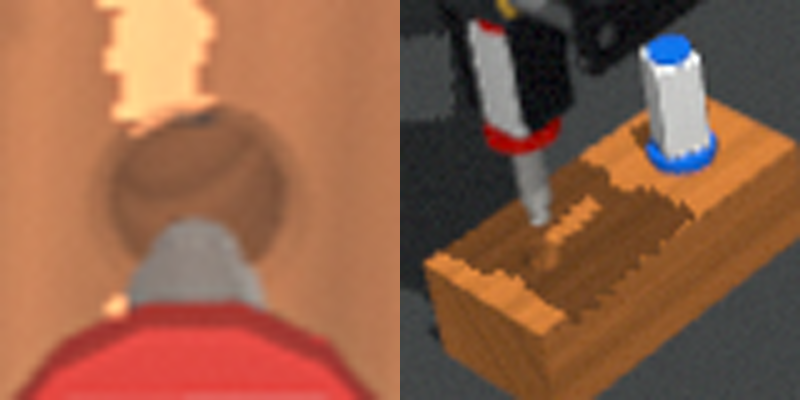

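View pics/w19e.png

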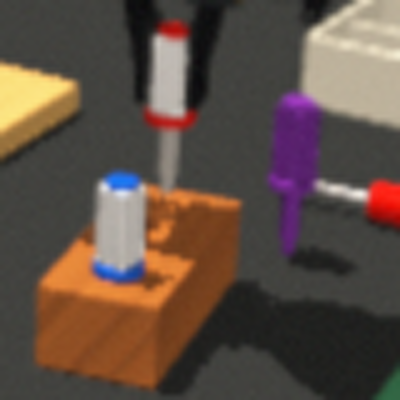

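```bash
python3 offh.py w19 276.9 223.1 277.1 226.7 .1237
```

```text
hole [ 0.5771 -0.2545  0.05  ] foot [ 0.5775 -0.2552  0.0662] hole-foot mm [ -0.34   0.77 -16.2 ]
```

Offset under 1 mm with 2.5 mm clearance. I'll insert slowly.

```bash
python3 -m handwheel '[{"hand":-1,"dx":-0.01,"dy":0.03,"dz":-1,"wx":0,"wy":0,"wz":0},{"hand":-1,"dx":0,"dy":0,"dz":-1,"wx":0,"wy":0,"wz":0},{"hand":-1,"dx":0,"dy":0,"dz":-0.7,"wx":0,"wy":0,"wz":0},{"hand":-1,"dx":0,"dy":0,"dz":0,"wx":0,"wy":0,"wz":0},{"hand":-1,"dx":0,"dy":0,"dz":0,"wx":0,"wy":0,"wz":0}]'|grep -E "pos|force"; python3 -m handwheel '[{"hand":-1,"dx":0,"dy":0,"dz":-1,"wx":0,"wy":0,"wz":0},{"hand":-1,"dx":0,"dy":0,"dz":-1,"wx":0,"wy":0,"wz":0},{"hand":-1,"dx":0,"dy":0,"dz":-0.6,"wx":0,"wy":0,"wz":0},{"hand":-1,"dx":0,"dy":0,"dz":0,"wx":0,"wy":0,"wz":0},{"hand":-1,"dx":0,"dy":0,"dz":0,"wx":0,"wy":0,"wz":0}]'|grep -E "pos|force";python3 look.py w20; python3 look.py d20 side; python3 look.py s20 scene; python3 - <<'E'
import cv2,numpy as np
b=cv2.imread('pics/d20.png')[130:210,320:400];c=cv2.imread('pics/s20.png')[200:280,150:230]
cv2.imwrite('pics/w20d.png',np.hstack([cv2.resize(x,(400,400),interpolation=2) for x in(b,c)]))
E
```

```text
position: [0.5754, -0.2535, 0.0952]
force: [-0.1, -1.5, -1.3]
position: [0.5755, -0.2534, 0.0695]
force: [-0.9, 0.2, -1.1]
19.2 [ 0.5755 -0.2534  0.0695] [-0.94  0.21 -1.09] 0.2293792552330827
19.25 [ 0.5755 -0.2534  0.0697] [ 0.25 -0.75 -1.31] 0.2253827365277218
19.3 [ 0.5755 -0.2534  0.0699] [-0.33  0.38 -2.22] 0.22615490209555403
```

View pics/w20d.png

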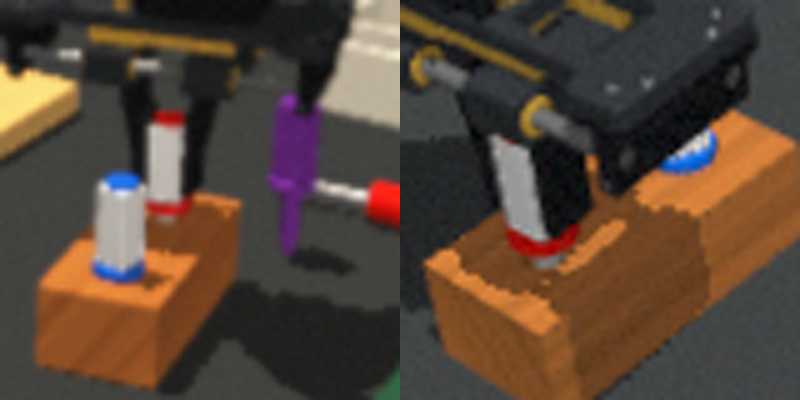

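It is inserted without contact, about 7 mm to go. I'll shift 1 mm back toward the hole's axis and lower to rest.

```bash
python3 -m handwheel '[{"hand":-1,"dx":0.07,"dy":-0.08,"dz":-0.3,"wx":0,"wy":0,"wz":0},{"hand":-1,"dx":0,"dy":0,"dz":-0.2,"wx":0,"wy":0,"wz":0},{"hand":-1,"dx":0,"dy":0,"dz":0,"wx":0,"wy":0,"wz":0},{"hand":-1,"dx":0,"dy":0,"dz":0,"wx":0,"wy":0,"wz":0}]'|grep -E "pos|force"; python3 -m handwheel '[{"hand":-1,"dx":0,"dy":0,"dz":-0.1,"wx":0,"wy":0,"wz":0},{"hand":-1,"dx":0,"dy":0,"dz":0,"wx":0,"wy":0,"wz":0},{"hand":-1,"dx":0,"dy":0,"dz":0,"wx":0,"wy":0,"wz":0}]'|grep -E "pos|force"; for i in 1 2; do python3 look.py w21;done;  python3 -m handwheel '[{"hand":-1,"dx":0,"dy":0,"dz":-0.1,"wx":0,"wy":0,"wz":0},{"hand":-1,"dx":0,"dy":0,"dz":0,"wx":0,"wy":0,"wz":0},{"hand":-1,"dx":0,"dy":0,"dz":0,"wx":0,"wy":0,"wz":0}]'|grep -E "pos|force"; for i in 1 2; do python3 look.py w21;done
```

```text
position: [0.5763, -0.2543, 0.0647]
force: [-0.2, 0.5, -1.6]
position: [0.5763, -0.2543, 0.0639]
force: [-0.2, -0.5, -1.8]
20.05 [ 0.5763 -0.2543  0.0639] [-0.15 -0.55 -1.79] 0.2287190757842163
20.1 [ 0.5764 -0.2544  0.0639] [-0.28  0.17 -1.26] 0.22546024850572435
position: [0.5763, -0.2543, 0.0628]
force: [0.1, 0.3, -1.8]
20.45 [ 0.5763 -0.2543  0.0628] [ 0.1   0.26 -1.81] 0.22755179298139755
20.5 [ 0.5764 -0.2544  0.0628] [-0.72 -0.56 -1.32] 0.22817315040433492
```

```bash
for k in 1; do python3 -m handwheel '[{"hand":-1,"dx":0,"dy":0,"dz":-0.05,"wx":0,"wy":0,"wz":0},{"hand":-1,"dx":0,"dy":0,"dz":0,"wx":0,"wy":0,"wz":0},{"hand":-1,"dx":0,"dy":0,"dz":0,"wx":0,"wy":0,"wz":0}]'|grep -E "pos|force"; done; python3 look.py w22; python3 -m handwheel '[{"hand":-1,"dx":0,"dy":0,"dz":-0.05,"wx":0,"wy":0,"wz":0},{"hand":-1,"dx":0,"dy":0,"dz":0,"wx":0,"wy":0,"wz":0},{"hand":-1,"dx":0,"dy":0,"dz":0,"wx":0,"wy":0,"wz":0}]'|grep -E "pos|force"; for i in 1 2; do python3 look.py w22;done; python3 look.py s22 scene; python3 look.py d22 side; python3 - <<'E'
import cv2,numpy as np
b=cv2.imread('pics/d22.png')[140:190,330:380];c=cv2.imread('pics/s22.png')[215:265,155:205]
cv2.imwrite('pics/w22d.png',np.hstack([cv2.resize(x,(400,400),interpolation=2) for x in(b,c)]))
E
```

```text
position: [0.5765, -0.2544, 0.0625]
force: [0.4, -0.6, -0.9]
20.85 [ 0.5765 -0.2544  0.0625] [ 0.41 -0.56 -0.88] 0.22864920795726734
position: [0.5764, -0.2544, 0.0625]
force: [-1.2, 0.8, 4.9]
21.2 [ 0.5764 -0.2544  0.0625] [-1.22  0.75  4.94] 0.22875636517829667
21.25 [ 0.5765 -0.2544  0.0625] [-1.97  0.55  4.62] 0.22439423091687685
21.3 [ 0.5764 -0.2544  0.0625] [-1.4   0.4   6.49] 0.23022064048007163
21.35 [ 0.5765 -0.2544  0.0625] [-1.46  0.63  5.36] 0.22615787057256678
```

View pics/w22d.png

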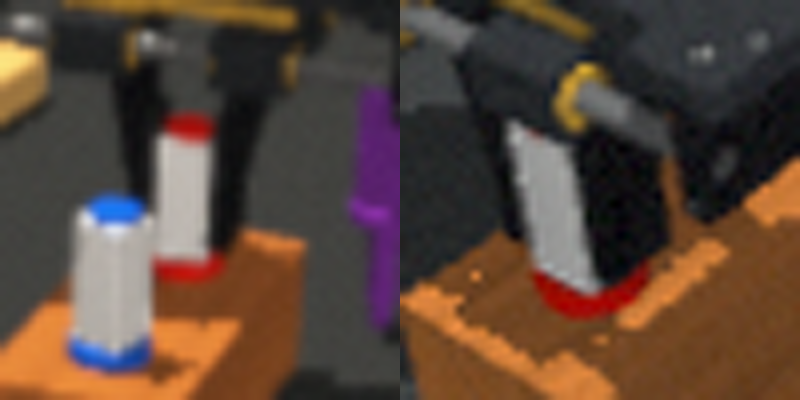

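Both views show the collar on the wood, and contact came at the same TCP height as at pick-up (0.0625). I'll ease off slightly, then release.

```bash
python3 -m handwheel '[{"hand":-1,"dx":0,"dy":0,"dz":0.04,"wx":0,"wy":0,"wz":0},{"hand":-1,"dx":0,"dy":0,"dz":0,"wx":0,"wy":0,"wz":0},{"hand":-0.4,"dx":0,"dy":0,"dz":0,"wx":0,"wy":0,"wz":0},{"hand":0,"dx":0,"dy":0,"dz":0,"wx":0,"wy":0,"wz":0},{"hand":0.5,"dx":0,"dy":0,"dz":0,"wx":0,"wy":0,"wz":0},{"hand":1,"dx":0,"dy":0,"dz":0,"wx":0,"wy":0,"wz":0},{"hand":1,"dx":0,"dy":0,"dz":0,"wx":0,"wy":0,"wz":0},{"hand":1,"dx":0,"dy":0,"dz":0,"wx":0,"wy":0,"wz":0},{"hand":1,"dx":0,"dy":0,"dz":0,"wx":0,"wy":0,"wz":0},{"hand":1,"dx":0,"dy":0,"dz":0,"wx":0,"wy":0,"wz":0}]'; python3 -m handwheel '[{"hand":1,"dx":0,"dy":0,"dz":0,"wx":0,"wy":0,"wz":0},{"hand":1,"dx":0,"dy":0,"dz":0,"wx":0,"wy":0,"wz":0},{"hand":1,"dx":0,"dy":0,"dz":0,"wx":0,"wy":0,"wz":0}]'; python3 look.py w23
```

```text
time_s: 22.4
position: [0.5764, -0.2544, 0.0623]
tcp_rot: [[-0.247, 0.969, 0.0], [0.969, 0.247, -0.0], [-0.0, 0.0, -1.0]]
force: [-0.2, -0.4, -0.4]
opening: 0.851
time_s: 22.7
position: [0.5764, -0.2543, 0.0623]
tcp_rot: [[-0.247, 0.969, -0.0], [0.969, 0.247, 0.0], [0.0, -0.0, -1.0]]
force: [-0.1, 0.3, -0.2]
opening: 0.991
22.7 [ 0.5764 -0.2543  0.0623] [-0.07  0.32 -0.18] 0.9911449951685146
```

View pics/w23.png

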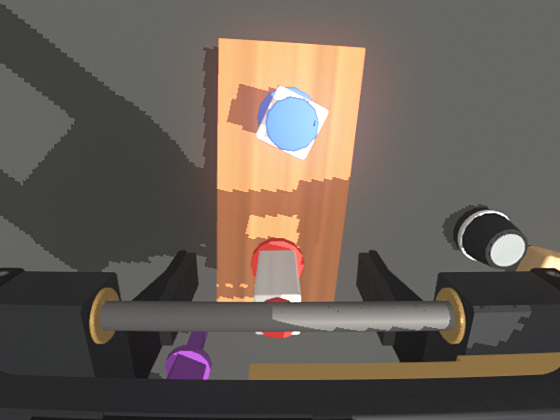

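The punch stands free between the open fingers. I'll go straight up and check.

```bash
python3 -m handwheel '[{"hand":1,"dx":0,"dy":0,"dz":1,"wx":0,"wy":0,"wz":0},{"hand":1,"dx":0,"dy":0,"dz":3,"wx":0,"wy":0,"wz":0},{"hand":1,"dx":0,"dy":0,"dz":4,"wx":0,"wy":0,"wz":0},{"hand":1,"dx":0,"dy":0,"dz":4,"wx":0,"wy":0,"wz":0},{"hand":1,"dx":0,"dy":0,"dz":4,"wx":0,"wy":0,"wz":0},{"hand":1,"dx":0,"dy":0,"dz":0,"wx":0,"wy":0,"wz":0},{"hand":1,"dx":0,"dy":0,"dz":0,"wx":0,"wy":0,"wz":0},{"hand":1,"dx":0,"dy":0,"dz":0,"wx":0,"wy":0,"wz":0}]'; python3 look.py w24; python3 look.py s24 scene; python3 look.py d24 side; python3 - <<'E'
from seg import *
a=cv2.imread('pics/w24.png')[60:260,200:350];b=cv2.imread('pics/d24.png')[130:210,320:380];c=cv2.imread('pics/s24.png')[195:275,150:230]
cv2.imwrite('pics/w24d.png',np.hstack([cv2.resize(a,(260,347),interpolation=2),cv2.resize(b,(260,347),interpolation=2),cv2.resize(c,(260,347),interpolation=2)]))
im,C,d,s=load('w24'); q=comps(mask(im,174,6,120,70,(250,150,310,260))); print(q)
hs=[]
for t,box in(('s24',(160,210,195,262)),('d24',(335,140,375,182))):
    im,C,d,s=load(t); q=comps(mask(im,174,6,190,120,box),8); print(t,q); hs.append((C,q))
for i in (0,1):
    X,e=tri([(hs[0][0],hs[0][1][i][1]),(hs[1][0],hs[1][1][i][1])]); print(X.round(4),np.round(e,2))
# before/after differences of the bystanders
for n in('scene','side'):
    A=cv2.imread(f'pics/{n}0.png').astype(int);B=cv2.imread(f'pics/{n[0] if n=="scene" else "d"}24.png').astype(int)
    cv2.imwrite(f'pics/diff_{n}.png',np.abs(A-B).max(2).astype(np.uint8))
E
```

```text
time_s: 23.55
position: [0.5754, -0.2537, 0.2213]
tcp_rot: [[-0.247, 0.969, -0.002], [0.969, 0.247, 0.001], [0.002, -0.002, -1.0]]
force: [-0.4, 0.1, -0.9]
opening: 0.998
23.55 [ 0.5754 -0.2537  0.2213] [-0.44  0.11 -0.95] 0.9980475504189357
23.6 [ 0.5753 -0.2536  0.2207] [-0.63  0.45 -0.77] 1.0009462807176155
23.65 [ 0.5753 -0.2537  0.2205] [-0.8   0.14  0.07] 0.9978619584518456
[([264, 179, 29, 23, 194], [278.21, 187.36]), ([267, 198, 22, 21, 337], [278.0, 208.15])]
s24 [([171, 226, 8, 6, 40], [174.62, 228.6]), ([172, 247, 14, 8, 49], [178.82, 251.31])]
d24 [([351, 155, 5, 2, 9], [353.22, 155.44]), ([350, 171, 8, 4, 17], [353.71, 173.24])]
[ 0.5756 -0.2547  0.1049] [0.03 0.03]
[ 0.5742 -0.2564  0.0469] [2.19 2.19]
```

View pics/w24d.png

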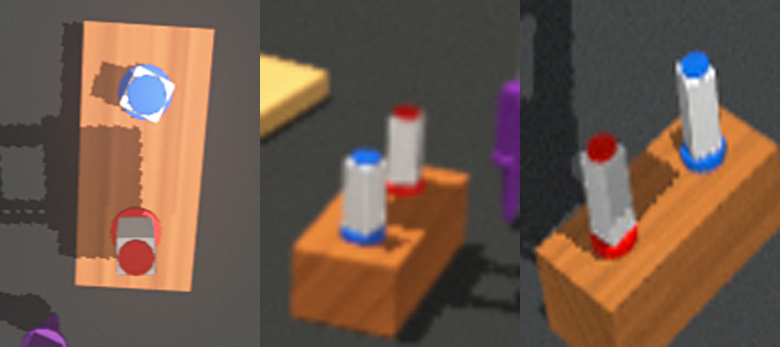

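View pics/diff_scene.png

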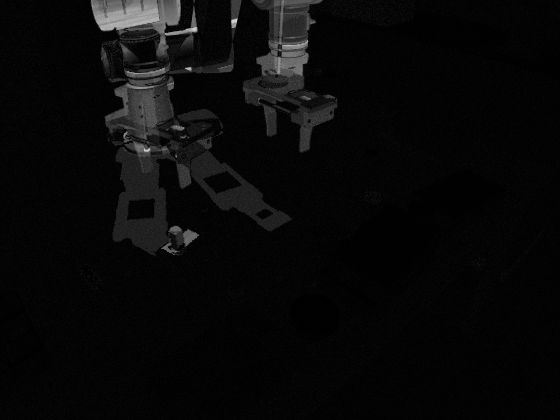

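The crops show the red punch upright with its collar on the wood and blue unmoved. The difference image shows only the arm, its shadows and the red punch. Handing in.

```bash
python3 -c "
from rig import hand_in
print(hand_in())"
```

```text
the job is handed in; nothing more can be done
None
```

I took the red punch from the stand, pressed it in the ring, lifted it about 4 cm clear of the blank, set it back in its hole and released it. I handed the job in at about 23.7 s; no verdict is given.

- **Press:** about 11.5 N after correcting for the punch's weight, held for about 1.5 s. It was centred within about 0.5 mm in the wrist camera and upright in both outer views.
- **Return:** collar contact came at the same tool height as at pick-up, 0.0625 m.
- **Final state:** the cap stands at 0.105 m, within about 2 mm of where it started. Only the arm, its shadows and the red punch changed in the scene view.

**Checks that disagreed:**
- The side camera put the mark about 2.5 mm from the wrist camera's place; I trusted the wrist camera, which saw foot and ring together.
- The last two-view fix on the collar had a 2 mm residual, because it is partly hidden there.
- I measured the final tilt only by eye.

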